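Unclamp cast feet with a short-swing ring wrench and line them up for inspection

ROBOT

A 7-joint arm with a two-finger parallel gripper is mounted at the origin on the work surface. World frame = base frame: x ahead of the robot, y to its left, z up, the work surface at z = 0. Lengths are in mm, angles in degrees, forces in N, time in s.
With the tool pointing down it reaches from about 400 to 900 mm from the base axis. Payload 5.6 kg.
Tool frame: the origin (TCP) lies midway between the tips of the shut fingers; the grasp point (between the pads) lies 19 mm behind it; z points along the fingers, y is the line along which they close (so a half turn about z gives the same grasp; the last joint's range is limited). The gripper opens to 92 mm and grips with 3 to 60 N. Pads are 20 mm wide; open, the fingers measure 128 mm over their backs; the gripper's body (75 mm by 189 mm) begins 69 mm behind the grasp point.
Start: joints at [-78.553, 26.786, -0.665, 91.828, 0.344, 61.387, -3.226], TCP at [156.316, 630.931, 214.592] pointing down, gripper open.
Joint ranges: [-144.91, 144.91], [-17.63, 115.5], [-89.93, 88.59], [15.96, 139.68], [-74.01, 254.01], [8.47, 105.57], [-167.45, 167.45]. Speed limits (degrees/s): [147.25, 147.25, 180, 180, 180, 180, 180].

INTERFACE

Orientations are given as [roll, pitch, yaw] about the fixed x, y, z axes, in that order (R = Rz(yaw) Ry(pitch) Rx(roll)).
In Python, from rig import env gives the robot as it stands.
- The arm moves only by the shell command python3 -m crank 'ROWS' [FORCE]. ROWS is JSON, a list of rows, each a list of 5 numbers: the shift along the tool's x, y, z in m, then the turn about the tool's z in units of 6 degrees (1.0 is 6 degrees), then the closure, from -1 (fully open) to 1 (shut), so that 0 is half open. In form: [[dx, dy, dz, yaw, jaw], ...]. A call has 1 to 10 rows; each row shifts and turns the commanded pose from where the row before left it, along the tool's axes as they then stand; what a row does not reach is not made up. A row lasts 1/12 s, in which the tool goes at most 41.7 mm and 7.16 degrees, less where a joint would pass 70% of its speed; a pose out of reach is approached as far as the arm can. A call with a gripper value outside its range is refused whole. The fingers move at their own pace and stop on an object; FORCE is the grip in N (left out, the last holds). Time passes only in rows, so rows that do not move let the fingers close. It gives the time, the measured TCP pose, the force, the opening and the grip force at its end, in the units of the state.
- env.read_state(): the state, without advancing time (a new reading comes with each control period).
- env.grab_frame(name): name is "side" or "top"; returns (picture, depth): 384x512x3 uint8, red, green, blue; 384x512 float32, mm along the optical axis (not along the pixel's ray), 0 where there is no reading.
- env.camera_params(name): a dict with "mtx" (3x3 intrinsics, pixels), "R" (3x3) and "t" (3): a world point X has camera coordinates R X + t. Camera axes: x right, y down, z forward; pixel columns grow to the right and rows downward; lengths in mm; the calibration is good to about 2 mm. A picture is of the moment at which its call begins. camera_params takes no time and is no camera call.
- env.sign_off(): hands the job in; it is judged then, once.
The state is a dict: "time": time; "joint_positions": joint angles; "joint_velocities": joint speeds; "joint_torque": joint torques, N m; "ee_pos": TCP position; "orientation": TCP orientation; "ft_force": force on the tool from outside, world axes, zero at the start; "ft_torque": the same for the moment, N m; "finger_gap": opening from 0.0 (shut) to 1.0 (fully open); "finger_force": force on a finger pad.
Only numpy, scipy, OpenCV 4.12 (cv2) and the standard library are available. Lean on these libraries where they do the work, as an engineer would, in place of code of your own. Each camera call takes 0.05 s, during which the arm holds its last target. There are 200 camera calls.

TASK

Take the ring wrench from the rubber mat and loosen the clamp nut (counter-clockwise), lifting and reseating the wrench for each short swing between the cheeks, until the keeper bar is drawn right back clear of the castings; keep the fingers off the nut itself. Lay the wrench flat on its mat again, and move all the castings, rib up, onto the plywood board in one neat row: each pushed up to the fence, square to it and centred on a dark line, starting with the line next to the stop block and skipping no line. Pull no casting out before the keeper is clear, and leave the tape roll, the carton and the air grinder where they are.

Things in the scene. Friction and masses are not known exactly. Their poses are not given: they have to be found in the camera images.
- fixture: grey steel clamping fixture, fixed. Origin: underside of its bed's centre; x away from the robot, y left. Bed: flat plate, x -90 to 60, y +-131 mm, top 12 mm above the bench, lip 12 mm high at x 48 to 60. Castings stand on it in a row at x about 0, y about -90, -30, 30, 90 mm. Beside it a housing 30 mm high (x -80 to 70, y 134 to 258) carries the nut.
- swing (a point): centre of the wrench space, on the nut's axis at the top of its round pedestal (radius 34 mm, 45 mm above the bench), fixture x 20, y 200 mm; fixture axes. Two upright cheeks (8 mm thick, 48 to 84 mm from this axis, up to 90 mm above the bench) stand in directions 95 and 205 deg from x (counter-clockwise from above): a handle on the nut can point only between 105 and 195 deg.
- clamp_nut: steel hexagon nut, 46 mm across flats, vertical axis, friction 0.7 N m. Origin: on its axis at its underside, on the pedestal. 21 mm tall, the top 6 mm only 41 mm across flats as lead-in. Flats face its x and every 60 deg. Counter-clockwise from above loosens, drawing the keeper back 7.5 mm per rad; dead stop 4.5 rad from tight. Only the wrench may turn it, not the fingers.
- keeper (a joint): travel (m) of the dark keeper bar, 20 x 245 x 8 mm, underside 26.5 mm above the bench, over the near ends of the castings' base plates. At 0 its inner edge is at fixture x -28 mm, overlapping them by 10 mm; it moves to fixture -x, driven by the nut only. Starts at 0 to 3 mm; castings are clear above 26 mm; ends at 34 mm.
- wrench: steel ring wrench, 200 mm long, 0.35 kg. Origin: ring's axis, underside; x along the handle, z up. Ring: outer radius 38, 20 mm thick, hexagon hole 50 mm across flats, flats facing x and every 60 deg: fits the nut when yaws agree modulo 60 deg, 10 deg play each way. Seated, its origin is at the nut's; raise it over 21 mm to clear the nut.
- wrench_mid (a point): point on the wrench's handle, 85 mm from the ring's axis, 21 mm above the underside; wrench axes. The handle is 18 mm wide, from 12 to 30 mm above the wrench's underside, 32 to 167 mm from the ring's axis; a foot under its last 18 mm reaches down to the underside, so that the wrench lies level.
- mat: black rubber mat, 250 x 100 x 4 mm, fixed; origin at the centre of its underside; x along its length. The wrench lies on it at first, handle towards +x.
- board: plywood board, fixed, 135 (x) x 280 (y) x 8 mm; origin centre of underside, x away from the robot. Wooden fence along its far edge, 16 mm above the board, face at x +55.5 mm. Stop block at its left (+y) end, 10 mm high, inner face y +128 mm. Four dark lines square to the fence, at y 95, 35, -25, -85 mm, counted from the stop.
- mark0 (a point): on the board's dark line number 1 from the stop: where the centre of a casting's underside belongs (38 mm from the fence, on the board's top)
- mark1 (a point): on the board's dark line number 2 from the stop: where the centre of a casting's underside belongs (38 mm from the fence, on the board's top)
- mark2 (a point): on the board's dark line number 3 from the stop: where the centre of a casting's underside belongs (38 mm from the fence, on the board's top)
- mark3 (a point): on the board's dark line number 4 from the stop: where the centre of a casting's underside belongs (38 mm from the fence, on the board's top)
- casting0: cast-aluminium foot, 0.17 to 0.35 kg, 2 to 4 present, all alike: base plate 76 (x) x 50 (y) x 12 mm with an upright rib on it, 44 (x) x 20 (y) mm, 12 to 42 mm above the underside, to grip it by. Origin: centre of underside. Starts rib up on the fixture's bed; unchanged by a half turn about z.
- casting1: cast-aluminium foot, 0.17 to 0.35 kg, 2 to 4 present, all alike: base plate 76 (x) x 50 (y) x 12 mm with an upright rib on it, 44 (x) x 20 (y) mm, 12 to 42 mm above the underside, to grip it by. Origin: centre of underside. Starts rib up on the fixture's bed; unchanged by a half turn about z.
- casting2: cast-aluminium foot, 0.17 to 0.35 kg, 2 to 4 present, all alike: base plate 76 (x) x 50 (y) x 12 mm with an upright rib on it, 44 (x) x 20 (y) mm, 12 to 42 mm above the underside, to grip it by. Origin: centre of underside. Starts rib up on the fixture's bed; unchanged by a half turn about z.
- casting3: cast-aluminium foot, 0.17 to 0.35 kg, 2 to 4 present, all alike: base plate 76 (x) x 50 (y) x 12 mm with an upright rib on it, 44 (x) x 20 (y) mm, 12 to 42 mm above the underside, to grip it by. Origin: centre of underside. Starts rib up on the fixture's bed; unchanged by a half turn about z.
- tape_roll: roll of paper tape lying flat, 100 mm across, 24 mm high; origin centre of underside; leave alone
- disc_box: cardboard carton of abrasive sheets, 110 x 160 x 80 mm, sheets stick out to 100 mm; origin centre of underside; leave alone
- air_grinder: straight air grinder, 260 mm long along its x, 42 mm high; origin under its middle; leave alone
Mind the look-alikes: they are no part of the job. What is shaped like the casting0 but blue or purple is not meant.

How it is judged:
By the outcome, as a careful person would: the job done as asked, in the order asked, and still so for the second after the job is handed in, with the robot touching nothing.
Of casting0, casting1, casting2, casting3 only 2 to 4 are there at a start; the rules pass over those that are not, and their reading is None.
At some moment in a run one of casting0, casting1, casting2, casting3 may be knocked a few centimetres aside while the robot is not near it.
It also fails if it takes over 210 s, if anything falls off the work surface, if the arm or the gripper's body presses on something with over 40 N, if the wrist force passes 120 N, or if a joint passes its speed limit or range.

## Working session

There is one attempt and no reset: what is moved stays moved. The work goes in short steps, Python scripts to look and compute and a shell command to move; the robot and the scene stay as the last step left them, time stands still between calls to the robot, and variables do not carry over. Pictures are saved under pics/ and viewed, at most 14 in all, crops included, and the job is handed in when it is done.

```bash
ls; mkdir -p pics
python3 - <<'E'
from rig import env
import cv2,numpy as np
s=env.read_state();print(s)
for n in("side","top"):
    p,d=env.grab_frame(n);cv2.imwrite(f"pics/{n}0.png",p[...,::-1]);np.savez(f"{n}0.npz",p=p,d=d)
    c=env.camera_params(n);print(n,c, -np.array(c['R']).T@c['t'])
E
```

```text
pics
{'time': 0.0, 'joint_positions': array([-78.5518684 ,  26.8360539 ,  -0.6642335 ,  91.87867674,
         0.34534152,  61.38658476,  -3.22529156]), 'joint_velocities': array([ 0.05547679, -0.02108428,  0.07217901,  0.03811053, -0.08383415,
       -0.03487394,  0.08902176]), 'joint_torque': array([ 7.63269309e-04, -5.20575070e+01, -1.27967031e-02, -2.43748498e+01,
       -5.66715002e-02,  1.70424837e-02,  1.63896098e-04]), 'ee_pos': array([156.22407782, 630.36541054, 213.65595529]), 'orientation': array([-1.79900993e+02,  8.60603244e-03,  1.66085194e+02]), 'ft_force': array([0.44260543, 0.14188373, 0.00814558]), 'ft_torque': array([-0.06691642,  0.01014418, -0.00663436]), 'finger_force': 0.0, 'finger_gap': 1.0005055690948195}
side {'mtx': array([[440.94693498,   0.        , 254.07649677],
       [  0.        , 440.94693498, 199.18913123],
       [  0.        ,   0.        ,   1.        ]]), 'R': array([[ 0.8321006 , -0.55446481,  0.01331773],
       [-0.36399226, -0.56405571, -0.74118202],
       [ 0.41847129,  0.61189045, -0.671172  ]]), 't': array([-500.48721991,  229.12914648, 1275.36159328])} [ -33.84526368 -928.64253324 1032.47874567]
top {'mtx': array([[356.29070699,   0.        , 255.35394096],
       [  0.        , 356.29070699, 189.88804254],
       [  0.        ,   0.        ,   1.        ]]), 'R': array([[-0.00931099, -0.99993384,  0.0067545 ],
       [-0.99761877,  0.00882738, -0.06840231],
       [ 0.06833816, -0.00737531, -0.99763495]]), 't': array([ -49.38155626,  569.02034338, 1359.65824845])} [ 474.28904384  -44.37334096 1395.69844571]
```

View pics/top0.png

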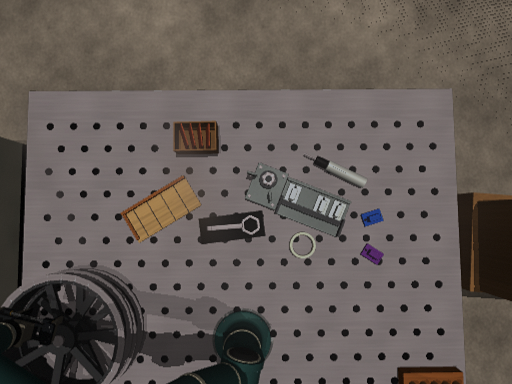

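View pics/side0.png

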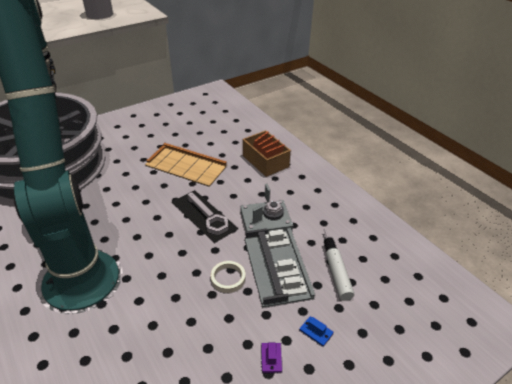

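Run:
```python
import cv2,numpy as np
p=cv2.imread("pics/top0.png");cv2.imwrite("pics/topc.png",cv2.resize(p[145:265,195:355],None,fx=5,fy=5,interpolation=cv2.INTER_CUBIC))
p=cv2.imread("pics/side0.png");cv2.imwrite("pics/sidec.png",cv2.resize(p[170:310,160:346],None,fx=4.2,fy=4.2,interpolation=cv2.INTER_CUBIC))
```

```text
(no output)
```

View pics/topc.png

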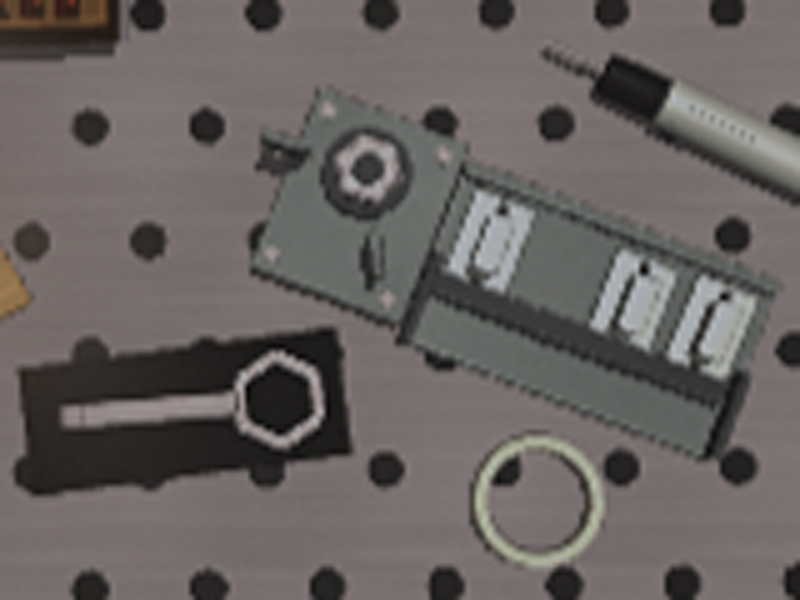

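View pics/sidec.png

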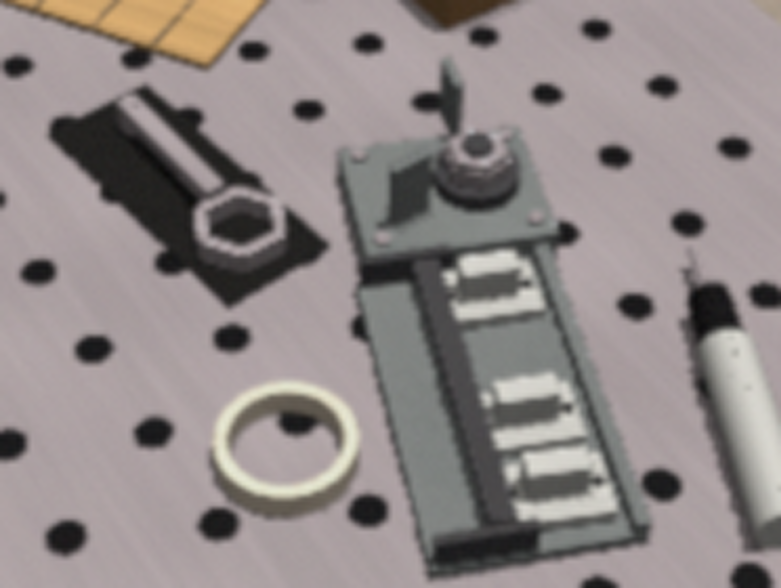

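```bash
cat > h.py <<'E'
import cv2,numpy as np
from rig import env
C={n:env.camera_params(n) for n in("side","top")}
def grab(n,tag):
    p,d=env.grab_frame(n);cv2.imwrite(f"pics/{n}{tag}.png",p[...,::-1]);return p,d
def ray(n,uv):
    c=C[n];R=np.array(c["R"]);o=-R.T@c["t"];d=R.T@np.linalg.solve(c["mtx"],[uv[0],uv[1],1.]);return o,d
def at(n,uv,z):
    o,d=ray(n,uv);return (o+d*(z-o[2])/d[2])[:2]
def tri(uvt,uvs):
    o1,d1=ray("top",uvt);o2,d2=ray("side",uvs)
    s=np.linalg.lstsq(np.c_[d1,-d2],o2-o1,rcond=None)[0];a,b=o1+s[0]*d1,o2+s[1]*d2
    return (a+b)/2,np.linalg.norm(a-b)
def proj(n,X):
    c=C[n];q=c["mtx"]@(c["R"]@np.asarray(X,float)+c["t"]);return q[:2]/q[2]
def crop(n,img,box,f):  # box x0,y0,x1,y1; upscaled crop, uv = c/f+box-.5+.5/f
    x0,y0,x1,y1=box;return cv2.resize(img[y0:y1,x0:x1],None,fx=f,fy=f,interpolation=cv2.INTER_CUBIC)
def uv(box,f,pt): return np.array([(pt[0]+.5)/f-.5+box[0],(pt[1]+.5)/f-.5+box[1]])
def T(pose,p):
    x,y,a=pose;a=np.radians(a);return np.array([x+np.cos(a)*p[0]-np.sin(a)*p[1],y+np.sin(a)*p[0]+np.cos(a)*p[1]])
E
python3 - <<'E'
from h import *
B={"top":(195,145,355,265),"side":(160,170,346,310)};F={"top":5,"side":4.2}
U=lambda n,p:uv(B[n],F[n],p)
# fixture corners: (fixture x,y,z, topc px, sidec px)
pts=[("HL",70,258,30,(322,88),(515,125)),("Hnl",-80,258,30,(252,268),(340,150)),("Hnr",-80,134,30,(402,340),(362,265)),
("BFR",60,-131,24,(780,283),(648,530)),("BNR",-90,-131,12,(712,458),(432,575))]
A=[];W=[]
for n,x,y,z,t,s in pts:
    w,e=tri(U("top",t),U("side",s));a=at("top",U("top",t),z);print(n,w.round(1),e.round(1),a.round(1),at("side",U("side",s),z).round(1));A.append((x,y));W.append((a+at("side",U("side",s),z))/2)
A=np.array(A,float);W=np.array(W)
H=A-A.mean(0);G=W-W.mean(0);th=np.arctan2((H[:,0]*G[:,1]-H[:,1]*G[:,0]).sum(),(H*G).sum());R=np.array([[np.cos(th),-np.sin(th)],[np.sin(th),np.cos(th)]])
t=W.mean(0)-R@A.mean(0);print("fixture",t,np.degrees(th));print((W-(A@R.T+t)).round(1));P=(*t,np.degrees(th))
print("swing",T(P,(20,200)))
# nut centre, top z 66
print("nut",at("top",U("top",(369,167)),66),at("side",U("side",(479,146)),66),tri(U("top",(369,167)),U("side",(479,146))))
# colours
for n in("top","side"):
    im=np.load(f"{n}0.npz")["p"];g=cv2.cvtColor(im,cv2.COLOR_RGB2HSV)
    # board mask
    m=((g[...,0]>8)&(g[...,0]<25)&(g[...,1]>110)&(g[...,2]>60)).astype(np.uint8)
    cs,_=cv2.findContours(m,0,2)
    for c in cs:
        if cv2.contourArea(c)>300: print(n,"board?",cv2.minAreaRect(c),cv2.contourArea(c))
m,d=np.load("top0.npz")["p"],0
im=crop("top",m,B["top"],5);g=cv2.cvtColor(im,cv2.COLOR_RGB2GRAY);cv2.imwrite("g.png",g)
w=np.zeros_like(g);w[335:480,40:345]=g[335:480,40:345]>85
cs,h=cv2.findContours(w,cv2.RETR_CCOMP,2)
for c,k in zip(cs,h[0]):
    if cv2.contourArea(c)>1500:
        M=cv2.moments(c);q=(M['m10']/M['m00'],M['m01']/M['m00']);print("wr",q,cv2.contourArea(c),k[3],at("top",U("top",q),24),at("top",U("top",q),34))
        if k[3]<0:
            for x in (80,120,160,200):
                col=np.nonzero(w[:,x])[0];print(x,col.min(),col.max(),at("top",U("top",(x,col.mean())),34))
E
```

```text
HL [672.9 -68.3  30.1] 4.6 [674.9 -69.6] [670.9 -67.3]
Hnl [536.6 -14.6  29.1] 0.8 [536.2 -14.5] [536.4 -15.7]
Hnr [ 481.5 -129.7   30. ] 3.4 [ 480.1 -128.8] [ 483.  -130.5]
BFR [ 520.5 -423.5   13.9] 2.8 [ 521.3 -421.5] [ 513.7 -427.8]
BNR [ 385.  -369.3    4.7] 3.4 [ 386.9 -368.4] [ 380.6 -372.4]
fixture [ 511.97959336 -282.63152008] -21.7154052465999
[[ 0.4  0.4]
 [ 3.2 -1.7]
 [-5.7 -1.1]
 [-1.8  1.9]
 [ 3.8  0.6]]
swing [ 604.55956821 -104.22482666]
nut [ 609.62853438 -103.54702247] [ 608.02998266 -102.57638682] (array([ 608.82663471, -103.04903139,   66.08139205]), np.float64(1.8588081906399643))
top board? ((433.0, 377.5), (11.0, 60.0), 90.0) 566.0
top board? ((160.35293579101562, 208.58822631835938), (35.67170333862305, 73.05839538574219), 59.03623962402344) 2462.5
top board? ((196.6696319580078, 135.93800354003906), (28.988170623779297, 38.52713394165039), 88.36341857910156) 331.0
side board? ((185.44895935058594, 163.81056213378906), (76.3675308227539, 28.492244720458984), 16.927513122558594) 1763.5
side board? ((265.4051818847656, 152.112060546875), (51.14688491821289, 34.17621994018555), 40.23635482788086) 1093.0
side board? ((255.6226043701172, 75.81686401367188), (9.029321670532227, 59.19849395751953), 73.61045837402344) 346.0
wr (231.90386513290943, 403.16303450953745) 10301.5 -1 [432.98696415   1.82651401] [433.28806589   1.48970634]
80 335 426 [436.17023732 116.95741598]
120 335 422 [450.9682643   86.52761081]
160 335 421 [447.50854714  56.11161031]
200 335 479 [427.7476708   25.78301145]
wr (278.221275840653, 399.3122615562061) 3757.0 3 [435.58816186 -33.69102516] [435.87030027 -33.76890172]
wr (115.11983822903363, 343.8340428551156) 2349.0 -1 [479.1902413   91.16911146] [479.15451043  90.18097553]
80 335 426 [436.17023732 116.95741598]
120 335 422 [450.9682643   86.52761081]
160 335 421 [447.50854714  56.11161031]
200 335 479 [427.7476708   25.78301145]
```

Run:
```python
import cv2,numpy as np
t=cv2.imread("pics/top0.png")[170:250,115:210];s=cv2.imread("pics/side0.png")[138:192,140:232]
t=cv2.resize(t,None,fx=6,fy=6,interpolation=cv2.INTER_CUBIC)[:,:470] if 0 else cv2.resize(t,(475,400),interpolation=cv2.INTER_CUBIC)
s=cv2.resize(s,(322,189),interpolation=cv2.INTER_CUBIC)
o=np.zeros((400,797,3),np.uint8);o[:,:475]=t;o[:189,475:]=s;n=cv2.imread("pics/top0.png")[168:192,256:282]
o[190:390,475:692]=cv2.resize(n,(217,200),interpolation=cv2.INTER_CUBIC);cv2.imwrite("pics/bd.png",o)
```

```text
(no output)
```

View pics/bd.png

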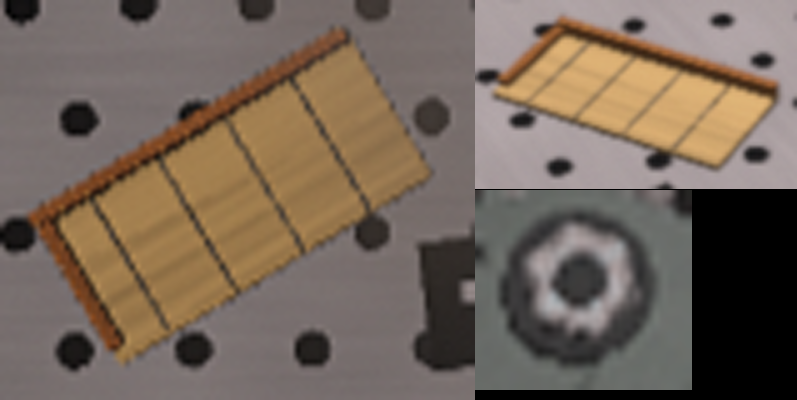

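Run:
```python
from h import *
def rigid(A,W):
    A=np.array(A,float);W=np.array(W);H=A-A.mean(0);G=W-W.mean(0);th=np.arctan2((H[:,0]*G[:,1]-H[:,1]*G[:,0]).sum(),(H*G).sum());R=np.array([[np.cos(th),-np.sin(th)],[np.sin(th),np.cos(th)]])
    t=W.mean(0)-R@A.mean(0);return (*t,np.degrees(th)),(W-(A@R.T+t)).round(1)
bb=(115,170);L=[((95,202),(165,328),95),((162,158),(237,292),35),((228,122),(303,252),-25),((293,80),(368,212),-85)]
A=[];W=[]
for a,b,y in L:
    A+=[(55.5,y),(-67.5,y)];W+=[at("top",uv(bb,5,a),8),at("top",uv(bb,5,b),8)]
P,r=rigid(A,W);print("board",P,r.tolist())
# side check: pixel scale 3.5 from(140,138), offset 475
S=[((585,42),(520,103),95),((634,57),(573,120),35),((683,72),(625,135),-25),((731,88),(674,152),-85)]
A=[];W=[]
for a,b,y in S:
    A+=[(55.5,y),(-67.5,y)];W+=[at("side",uv((140,138),3.5,(q[0]-475,q[1])),8) for q in(a,b)]
P2,r=rigid(A,W);print("board side",P2,r.tolist())
for (a,b,_),(c,d,_) in zip(L,S): print("h",tri(uv(bb,5,b),uv((140,138),3.5,(d[0]-475,d[1])))[0].round(1))
im=np.load("top0.npz")["p"];g=cv2.cvtColor(im,cv2.COLOR_RGB2GRAY).astype(float)
# nut 6-fold
for n,c in(("top",(609.6,-103.5)),("side",(608,-102.6))):
    g=cv2.cvtColor(np.load(n+"0.npz")["p"],cv2.COLOR_RGB2GRAY).astype(np.float32)
    for dx in(-1,0,1):
        th=np.radians(np.arange(0,360,3));s=0;
        for r in np.arange(19,25,.5):
            q=np.array([proj(n,(c[0]+dx+r*np.cos(t),c[1]+r*np.sin(t),66)) for t in th],np.float32)
            v=cv2.remap(g,q[:,:1],q[:,1:],cv2.INTER_LINEAR)[:,0];s=s+(v*np.exp(6j*th)).sum()
        print(n,"corner dir",np.degrees(np.angle(s))/6,abs(s))
# wrench
G=cv2.imread("g.png",0);w=G.copy();w[:345]=0;w[465:]=0;w[:,:55]=0;w[:,330:]=0
w=(w>110).astype(np.uint8)
n,lab,st,ce=cv2.connectedComponentsWithStats(w);print(st)
B=(195,145)
pts=[]
k=1+np.argmax(st[1:,4]);l=lab==k
for x in range(75,225,10):
    c=np.nonzero(l[:,x])[0]
    if len(c): pts.append(at("top",uv(B,5,(x,c.mean())),34))
pts=np.array(pts);f=np.polyfit(pts[:,1],pts[:,0],1);print("handle",f,"dir",90-np.degrees(np.arctan(f[0])),np.std(pts[:,0]-np.polyval(f,pts[:,1])),pts[0],pts[-1])
xs=np.nonzero(l)[1];print("ends",at("top",uv(B,5,(xs.min(),415)),34),at("top",uv(B,5,(xs.max(),400)),24))
c,_=cv2.findContours(l.astype(np.uint8),0,2);c=[p for p in c[0][:,0] if p[0]>236];(x,y),r=cv2.minEnclosingCircle(np.array(c));print("ring",at("top",uv(B,5,(x,y)),24),r/5*3.8)
# side heights of ring centre & handle end
print("ring tri",tri(uv(B,5,(279,400)),uv((160,170),4.2,(240,221))))
print("handle end tri",tri(uv(B,5,(63,416)),uv((160,170),4.2,(130,100))))
d=np.load("top0.npz")["d"]
for q in ((211,228),(225,227.5)): 
    print(d[int(q[1]),int(q[0])])
```

```text
board (np.float64(499.3128315938835), np.float64(311.4752245444184), np.float64(30.074209647136367)) [[-4.4, -3.0], [4.3, 3.3], [-0.8, -2.6], [1.4, -0.0], [-3.3, -1.6], [1.7, 1.1], [-1.0, -0.0], [2.1, 2.8]]
board side (np.float64(495.6127879203221), np.float64(309.7074454832962), np.float64(31.303168265210623)) [[-2.2, 4.5], [-4.0, 5.0], [-0.1, 0.8], [-0.3, -0.7], [1.3, -1.7], [3.3, -1.6], [0.1, -3.9], [1.9, -2.5]]
h [392.4 368.3  -0.6]
h [423.3 310.1   2. ]
h [455.8 257.7   3.2]
h [486.6 207.6   1.2]
top corner dir 10.221756015726447 12749.563487866757
top corner dir 10.59635281838245 13569.446631206743
top corner dir 11.09212891981318 13415.036583848176
side corner dir 11.057341426717665 8085.019999343921
side corner dir 11.480736697068501 7457.590014050335
side corner dir 11.864245396355065 6486.900023586081
[[     0      0    800    600 474077]
 [    55    345     14     14    140]
 [   111    345     45      9    167]
 [    63    352    261     95   5576]
 [   297    462     33      3     40]]
handle [-7.38450861e-02  4.33681491e+02] dir 94.22334613250835 0.5183209703464787 [424.71006421 120.76238204] [432.01923064  14.35385894]
ends [425.55349439 129.87361881] [434.73688677 -68.01656664]
ring [435.60521022 -33.19187699] 36.29029571533203
ring tri (array([434.50906137, -33.9995433 ,  21.35744409]), np.float64(1.0833087138565918))
handle end tri (array([425.09210884, 130.3770856 ,  27.86183783]), np.float64(1.1745600816773447))
1353.0066
1353.1852
```

```bash
cat > go.py <<'E'
# go.py x y z yaw : shift in present tool axes (mm), turn units
import sys;from h import *
def st():
    s=env.read_state();return s
if __name__=="__main__":
    x,y,z,w=map(float,sys.argv[1:5]);s=env.read_state();p=s["ee_pos"];a=np.radians(s["orientation"][2]);d=np.array([x,y,z])-p
    dw=(w-s["orientation"][2]+180)%360-180
    print("tool shift",(d[0]*np.cos(a)+d[1]*np.sin(a)).round(2),(d[0]*np.sin(a)-d[1]*np.cos(a)).round(2),(-d[2]).round(2),"turn",(-dw/6).round(3),"ft",s["ft_force"].round(1),s["ft_torque"].round(2),"gap",round(s["finger_gap"]*92,1),"t",s["time"],"q7",s["joint_positions"][6].round(0),"p",p.round(1),s["orientation"].round(2))
E
python3 -m crank '[[-0.01,-0.012,0,0.5,-1],[-0.02,-0.024,0,0,-1],[-0.02,-0.024,0,0,-1],[-0.02,-0.024,0,0,-1],[-0.02,-0.024,0,0,-1],[-0.02,-0.024,0,0,-1],[-0.02,-0.024,0,0,-1],[-0.02,-0.024,0,0,-1],[-0.02,-0.024,0,0,-1],[-0.02,-0.024,0,0,-1]]' 60; python3 go.py 427.8 71.2 120 94.2
```

```text
time: 0.93
ee_pos: [272.7, 356.1, 214.4]
orientation: [-180.0, -0.0, 163.1]
ft_force: [0.4, -0.2, 0.0]
finger_gap: 1.003
finger_force: 0.0
tool shift -231.26 -227.51 94.37 turn 11.482 ft [ 0.4 -0.2  0. ] [ 0.04 -0.05  0.02] gap 92.3 t 0.9333 q7 17.0 p [272.7 356.1 214.4] [-1.7998e+02 -1.0000e-02  1.6309e+02]
```

```bash
python3 -m crank '[[-0.023,-0.0227,0.005,0,-1],[-0.023,-0.0227,0.01,0,-1],[-0.023,-0.0227,0.01,0,-1],[-0.023,-0.0227,0.01,0,-1],[-0.023,-0.0227,0.01,0,-1],[-0.023,-0.0227,0.01,0,-1],[-0.023,-0.0227,0.01,0,-1],[-0.023,-0.0227,0.01,0,-1],[-0.023,-0.0227,0.01,0,-1],[-0.023,-0.0227,0.01,0,-1]]'; python3 -m crank '[[0,0,0,1.1,-1],[0,0,0,1.1,-1],[0,0,0,1.1,-1],[0,0,0,1.1,-1],[0,0,0,1.1,-1],[0,0,0,1.1,-1],[0,0,0,1.1,-1],[0,0,0,1.1,-1],[0,0,0,1.1,-1],[0,0,0,1.1,-1]]'; python3 -m crank '[[0,0,0,0.48,-1],[0,0,0,0,-1],[0,0,0,0,-1]]'; python3 go.py 427.8 71.2 8 94.2
```

```text
time: 1.77
ee_pos: [426.8, 72.3, 119.1]
orientation: [180.0, 0.0, 163.1]
ft_force: [1.3, 1.3, 0.1]
finger_gap: 0.998
finger_force: 0.0
time: 2.6
ee_pos: [426.3, 73.8, 119.5]
orientation: [-180.0, 0.0, 96.8]
ft_force: [-0.1, 1.2, -0.9]
finger_gap: 1.007
finger_force: 0.0
time: 2.85
ee_pos: [426.3, 73.8, 119.5]
orientation: [-180.0, 0.0, 94.3]
ft_force: [0.3, -0.9, -0.2]
finger_gap: 1.0
finger_force: 0.0
tool shift -2.72 1.27 111.46 turn 0.019 ft [ 0.3 -0.9 -0.2] [-0.07  0.07  0.05] gap 92.0 t 2.85 q7 4.0 p [426.3  73.8 119.5] [-1.7998e+02  1.0000e-02  9.4320e+01]
```

```bash
python3 -m crank '[[-0.0027,0.0013,0.02,0,-1],[0,0,0.025,0,-1],[0,0,0.025,0,-1],[0,0,0.02,0,-1],[0,0,0.014,0,-1],[0,0,0.0075,0,-1],[0,0,0,0,0.2],[0,0,0,0,0.6],[0,0,0,0,1],[0,0,0,0,1]]' 60; python3 -m crank '[[0,0,0,0,1],[0,0,0,0,1],[0,0,0,0,1],[0,0,0,0,1]]' ; python3 go.py 427.8 71.2 8 94.2
```

```text
time: 3.68
ee_pos: [428.7, 71.4, 9.0]
orientation: [179.9, -0.0, 94.2]
ft_force: [-0.0, -0.3, 0.0]
finger_gap: 0.729
finger_force: 0.0
time: 4.02
ee_pos: [428.1, 71.3, 8.3]
orientation: [180.0, -0.0, 94.2]
ft_force: [0.2, -0.3, -0.0]
finger_gap: 0.445
finger_force: 0.0
tool shift -0.08 -0.35 0.33 turn 0.003 ft [ 0.2 -0.3 -0. ] [-0.07  0.08  0.03] gap 40.9 t 4.0167 q7 16.0 p [428.1  71.3   8.3] [ 1.7997e+02 -1.0000e-02  9.4220e+01]
```

```bash
python3 -m crank '[[0,0,0,0,1],[0,0,0,0,1],[0,0,0,0,1],[0,0,0,0,1],[0,0,0,0,1],[0,0,0,0,1]]' 60; python3 -m crank '[[0,0,-0.005,0,1],[0,0,-0.01,0,1],[0,0,-0.02,0,1],[0,0,-0.02,0,1],[0,0,-0.02,0,1],[0,0,-0.02,0,1],[0,0,0,0,1],[0,0,0,0,1]]' ; python3 go.py 589 0 105 101;python3 - <<'E'
from h import *
a,_=grab("top","1");b,_=grab("side","1")
t=crop("top",a,(205,200,285,260),5);s=crop("side",b,(170,160,250,240),5)
cv2.imwrite("pics/w1.png",np.hstack([t,cv2.resize(s,(400,400))[:300]])[...,::-1])
E
```

```text
time: 4.52
ee_pos: [428.1, 71.2, 8.1]
orientation: [180.0, -0.0, 94.2]
ft_force: [-0.7, 1.1, 0.2]
finger_gap: 0.187
finger_force: 60.0
time: 5.18
ee_pos: [428.4, 71.7, 104.0]
orientation: [179.9, -0.1, 94.2]
ft_force: [-0.5, -0.0, -3.4]
finger_gap: 0.189
finger_force: 60.0
tool shift -83.36 154.89 -1.03 turn -1.128 ft [-0.5 -0.  -3.4] [ 0.    0.08 -0.01] gap 17.4 t 5.1833 q7 6.0 p [428.4  71.7 104. ] [ 1.7987e+02 -8.0000e-02  9.4230e+01]
```

View pics/w1.png

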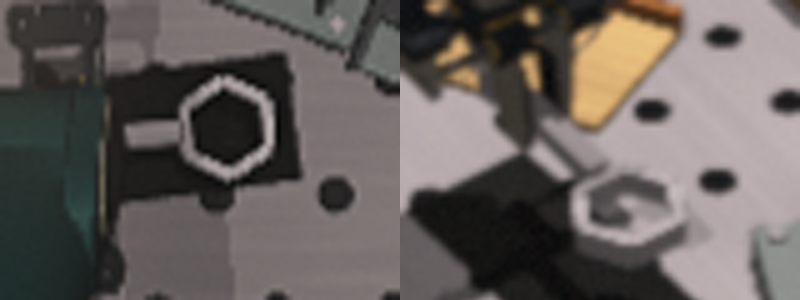

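```bash
cat > ring.py <<'E'
from h import *
import sys
def ring(n,im,c0,z,rin=31):
    # fit circle centre to bright ring: maximise mean brightness band centroid -> use bright-pixel hull
    pass
def blob(n,im,X,half=16,f=5,thr=110):
    u=proj(n,X).astype(int);b=(u[0]-half,u[1]-half,u[0]+half,u[1]+half);g=cv2.cvtColor(crop(n,im,b,f),cv2.COLOR_RGB2GRAY);return b,g
E
python3 - <<'E'
from h import *
a=cv2.imread("pics/top1.png",0);b=(205,200);g=cv2.resize(a[200:260,205:285],None,fx=5,fy=5,interpolation=cv2.INTER_CUBIC)
s=cv2.imread("pics/side1.png",0);gs=cv2.resize(s[160:240,170:250],None,fx=5,fy=5,interpolation=cv2.INTER_CUBIC)
m=(g>105).astype(np.uint8);cs,h=cv2.findContours(m,cv2.RETR_CCOMP,2)
for c,k in zip(cs,h[0]):
    if k[3]>=0 and cv2.contourArea(c)>1000:
        M=cv2.moments(c);q=(M['m10']/M['m00'],M['m01']/M['m00']);print("hole",q,cv2.contourArea(c),at("top",uv(b,5,q),120))
        U=uv(b,5,q);print(tri(U,uv((170,160),5,(628,212)-np.array([400,0]))))
pts=[]
for x in range(130,178,6):
    c=np.nonzero(m[115:155,x])[0]+115;pts.append(at("top",uv(b,5,(x,c.mean())),130))
pts=np.array(pts);f=np.polyfit(pts[:,1],pts[:,0],1);print("dir",90-np.degrees(np.arctan(f[0])),pts)
c=max(cs,key=cv2.contourArea);c=np.array([p for p in c[:,0] if p[0]>186]);q,r=cv2.minEnclosingCircle(c);print(at("top",uv(b,5,q),120),r/5*1275/356)
E
```

```text
hole (226.01035263668714, 127.0883209317373) 4636.5 [436.34113843 -32.84623851]
(array([435.01186746, -32.19379769, 108.29968904]), np.float64(2.2454739774174235))
hole (335.1379821958457, 194.42235410484668) 1348.0 [ 387.91519531 -110.07269786]
(array([ 393.39621359, -107.17277631,  186.73771879]), np.float64(2.2030104735728506))
dir 95.60252383879934 [[432.06826962  34.96345945]
 [431.67604243  30.72597753]
 [432.33917827  26.48316625]
 [432.65055869  22.2416864 ]
 [432.9619651   17.99985247]
 [433.62527489  13.75565448]
 [434.28866542   9.51093996]
 [434.60019111   5.26788123]]
[423.48977032 -85.10835611] 125.66903725099027
```

```bash
python3 -m crank '[[-0.0083,0.0155,-0.005,-0.14,1],[-0.0083,0.0155,-0.005,-0.14,1],[-0.0083,0.0155,0,-0.14,1],[-0.0083,0.0155,0,-0.14,1],[-0.0083,0.0155,0,-0.14,1],[-0.0083,0.0155,0,-0.14,1],[-0.0083,0.0155,0,-0.14,1],[-0.0083,0.0155,0,-0.15,1],[-0.0083,0.0155,0,0,1],[-0.0083,0.0155,0,0,1]]' ; python3 -m crank '[[0,0,0,0,1],[0,0,0,0,1]]'; python3 go.py 589.4 -0.4 80 101
```

```text
time: 6.12
ee_pos: [592.2, 9.8, 110.8]
orientation: [-179.8, -0.0, 101.0]
ft_force: [0.1, 0.6, -3.4]
finger_gap: 0.19
finger_force: 60.0
time: 6.28
ee_pos: [591.9, 9.5, 111.0]
orientation: [-179.8, 0.0, 100.9]
ft_force: [0.7, -0.1, -3.7]
finger_gap: 0.193
finger_force: 60.0
tool shift -9.29 -4.37 31.02 turn -0.013 ft [ 0.7 -0.1 -3.7] [0.06 0.13 0.  ] gap 17.7 t 6.2833 q7 24.0 p [591.9   9.5 111. ] [-1.7979e+02  2.0000e-02  1.0092e+02]
```

```bash
python3 -m crank '[[-0.0046,-0.0022,0.01,0,1],[-0.0047,-0.0022,0.01,0,1],[0,0,0.007,0,1],[0,0,0,0,1],[0,0,0,0,1]]'; python3 go.py 589.4 -0.4 49 101;python3 - <<'E'
from h import *
a,_=grab("top","2");b,_=grab("side","2")
t=crop("top",a,(240,150,300,210),6);s=crop("side",b,(235,180,305,250),5)
cv2.imwrite("pics/w2.png",np.hstack([t,cv2.resize(s,(360,360))])[...,::-1])
E
```

```text
time: 6.7
ee_pos: [589.3, 0.4, 85.2]
orientation: [-179.9, -0.0, 101.0]
ft_force: [1.0, 0.7, -3.5]
finger_gap: 0.191
finger_force: 60.0
tool shift -0.84 -0.1 36.19 turn -0.004 ft [ 1.   0.7 -3.5] [ 0.06  0.02 -0.03] gap 17.5 t 6.7 q7 27.0 p [5.893e+02 4.000e-01 8.520e+01] [-1.7990e+02 -2.0000e-02  1.0097e+02]
```

View pics/w2.png

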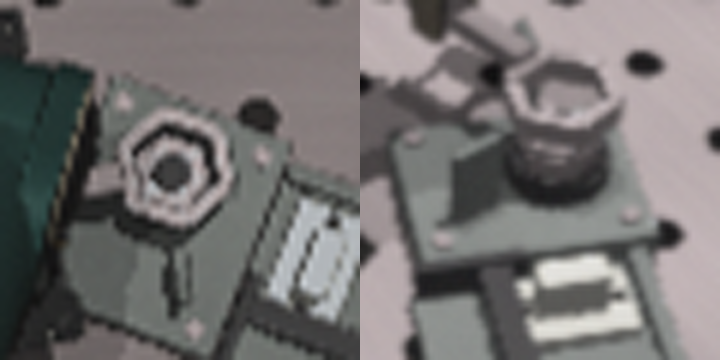

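```bash
python3 -m crank '[[-0.0008,0.0,0.008,0,1],[0,0,0.006,0,1],[0,0,0.005,0,1],[0,0,0.003,0,1],[0,0,0.003,0,1],[0,0,0,0,1]]'; python3 go.py 589.4 -0.4 49 101;  python3 -m crank '[[0,0,0.003,0,1],[0,0,0.003,0,1],[0,0,0.002,0,1],[0,0,0,0,1]]'; python3 go.py 589.4 -0.4 49 101
```

```text
time: 7.3
ee_pos: [590.0, -0.4, 60.3]
orientation: [-179.9, -0.0, 101.0]
ft_force: [-0.3, -0.1, -2.7]
finger_gap: 0.189
finger_force: 60.0
tool shift 0.15 -0.56 11.33 turn -0.003 ft [-0.3 -0.1 -2.7] [ 0.07  0.09 -0.03] gap 17.4 t 7.3 q7 28.0 p [ 5.90e+02 -4.00e-01  6.03e+01] [-179.94   -0.    100.98]
time: 7.63
ee_pos: [590.2, -0.4, 52.7]
orientation: [-180.0, -0.0, 101.0]
ft_force: [-0.1, -0.4, -3.1]
finger_gap: 0.192
finger_force: 60.0
tool shift 0.14 -0.78 3.67 turn -0.002 ft [-0.1 -0.4 -3.1] [ 0.05  0.08 -0.03] gap 17.7 t 7.6333 q7 28.0 p [ 5.902e+02 -4.000e-01  5.270e+01] [-179.97   -0.    100.99]
```

```bash
python3 -m crank '[[0,0,0.002,0,1],[0,0,0.001,0,1],[-0.0006,-0.011,0,-1,1],[-0.0006,-0.011,0,-1,1],[-0.0006,-0.011,0,-1,1],[0,0,0,0,1]]'; python3 go.py 589.4 -0.4 49 119;  python3 -m crank '[[-0.0006,-0.011,0,-1,1],[-0.0006,-0.011,0,-1,1],[-0.0006,-0.011,0,-1,1],[-0.0006,-0.011,0,-1,1],[-0.0006,-0.011,0,-1,1],[-0.0006,-0.011,0,-1,1],[-0.0006,-0.011,0,-1,1],[-0.0006,-0.011,0,-1,1],[0,0,0,0,1],[0,0,0,0,1]]'; python3 go.py 506.4 -80.4 49 167
```

```text
time: 8.13
ee_pos: [557.7, -11.1, 50.0]
orientation: [-180.0, -0.2, 119.1]
ft_force: [-2.6, 2.7, -3.9]
finger_gap: 0.187
finger_force: 60.0
tool shift -6.11 32.91 0.95 turn 0.015 ft [-2.6  2.7 -3.9] [0.64 0.58 0.1 ] gap 17.2 t 8.1333 q7 44.0 p [557.7 -11.1  50. ] [-1.7996e+02 -1.6000e-01  1.1909e+02]
time: 8.97
ee_pos: [506.5, -79.7, 49.7]
orientation: [180.0, -0.2, 166.9]
ft_force: [-4.0, 3.4, -1.8]
finger_gap: 0.194
finger_force: 60.1
tool shift -0.09 -0.7 0.72 turn -0.02 ft [-4.   3.4 -1.8] [0.66 0.9  0.33] gap 17.9 t 8.9667 q7 90.0 p [506.5 -79.7  49.7] [179.98  -0.24 166.88]
```

```bash
python3 -m crank '[[0,0.001,-0.008,0,1],[0,0,-0.01,0,1],[0,0,-0.011,0,1],[0,0,0,0,1],[-0.0006,0.0116,0,1.06,1],[-0.0006,0.0116,0,1.06,1],[-0.0006,0.0116,0,1.06,1],[-0.0006,0.0116,0,1.06,1],[-0.0006,0.0116,0,1.06,1],[-0.0006,0.0116,0,1.06,1]]'; python3 -m crank '[[-0.0006,0.0116,0,1.06,1],[-0.0006,0.0116,0,1.06,1],[-0.0006,0.0116,0,1.06,1],[-0.0006,0.0116,0,1.06,1],[-0.0006,0.0116,0,1.06,1],[0,0,0,0,1],[0,0,0,0,1]]'; python3 go.py 596.7 0.7 49 97
python3 - <<'E'
from h import *
a,_=grab("top","3");b,_=grab("side","3")
t=crop("top",a,(240,150,355,240),4);s=crop("side",b,(240,170,315,305),2.67)
cv2.imwrite("pics/w3.png",np.hstack([t,cv2.resize(s,(200,360))])[...,::-1])
E
```

```text
time: 9.8
ee_pos: [547.5, -25.2, 81.3]
orientation: [179.9, 0.5, 128.3]
ft_force: [1.1, -10.1, -2.7]
finger_gap: 0.191
finger_force: 60.0
time: 10.38
ee_pos: [598.4, -4.1, 80.7]
orientation: [179.9, 0.4, 96.7]
ft_force: [-2.5, -8.5, 1.2]
finger_gap: 0.192
finger_force: 60.0
tool shift 4.96 -1.1 31.67 turn -0.047 ft [-2.5 -8.5  1.2] [-2.68  0.57 -0.26] gap 17.6 t 10.3833 q7 22.0 p [598.4  -4.1  80.7] [179.94   0.4   96.72]
```

View pics/w3.png

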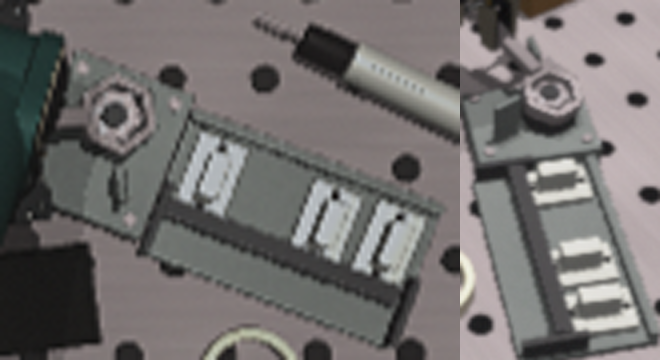

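Run:
```python
from h import *
from scipy.ndimage import map_coordinates
p,d=grab("top","4");c=C["top"];R=np.array(c["R"])
# world points from depth in window
v,u=np.mgrid[160:195,250:290];z=d[160:195,250:290].astype(float)
cam=np.stack([(u-c["mtx"][0,2])/c["mtx"][0,0]*z,(v-c["mtx"][1,2])/c["mtx"][1,1]*z,z],-1)
w=(cam-c["t"])@R;np.set_printoptions(linewidth=220)
print(w[::1,::2,2].round(0).astype(int))
```

```text
[[ 439  439  439   -7   -7    1   -1    4   -3    0    4   -5   -6   -2   -1    0   -1   -3   -3    1]
 [ 441  441  443  415   -2   -1    3   -5    0   -3    1   -2   -4    2   -2    4    1   -1   -2    2]
 [ 446  447  442   -3   -1   -1   -2   -4   -4   -5   -4   -3   -3    0  -10    0   -1   -4   -2    1]
 [ 448  449  448    3   25   30   30   -3   -7   -3    2    1    0   -5    1   -6    0   -4    2   -3]
 [ 453  449  449  422   30   32   28   24   -1   -1    4   -2    0   -3    4   -4   -5    0    1    0]
 [ 455  452  438  425   33   28   30   32   32   -3    0   -2    3   -2   -2   -2   -3    4   -3   -4]
 [ 454  455  444  426   30   29   24   28   27   27   29   -3   -4 1396   -2   -3   -3    1    2   -2]
 [ 457  458  443  426   25   32   29   32   29   30   30 1396   -2   -2   -1   -5    2   -2   -5   -3]
 [ 462  459  439  432   31   34   29   26   29   74   26   31   31   -7    2   -1    1    0   -2   -5]
 [ 462  461  438  428   26   29   28   31   73   70   77   67   27   27   -1    2    0   -2   -4   -5]
 [ 467  464  439  426   24   23   31   25   78   75   74   73   70   3
[... 1805 characters left out ...]
   24   31   29   28   28   32   23   25   24   33   30   29   30    7   11   22]
 [ 182   27   31   32   30   22   33   32   34   31   27   31   32   26   33   25   24   11   15   26]
 [ 186   31   28   29   29   33   29   30   30   30   26   23   30   27   31   28   24   10   10   23]
 [ 185   27   36   30   24   32   26   31   26   33   89   28   31   25   29   26    1   12   11   21]
 [ 186   26   26   28   29   30   31   32   34   45   89   29   27   24   27   27   10   12   24   21]
 [ 185   32   26   31   29   27   32   28   33   44   90   30   26   33   32   29    9   12   26   22]
 [ 186   28   26   28   28   27   26   36   30   43   91   27   27   27 1396   31    7    6   26   24]]
```

```bash
python3 -m crank '[[0.0005,0,0.005,0,1],[0.001,0,0.005,0,1],[0.001,0,0.005,0,1],[0.001,0,0.005,0,1],[0.0005,0,0.005,0,1],[0,0,0,0,1]]' 60; python3 go.py 596.7 0.7 49.5 97
```

```text
time: 11.03
ee_pos: [596.9, 4.4, 54.8]
orientation: [-180.0, 0.1, 96.9]
ft_force: [-3.8, -2.3, 3.4]
finger_gap: 0.191
finger_force: 60.0
tool shift -3.64 -0.6 5.35 turn -0.011 ft [-3.8 -2.3  3.4] [-1.18  0.9  -0.15] gap 17.5 t 11.0333 q7 23.0 p [596.9   4.4  54.8] [-1.7999e+02  7.0000e-02  9.6930e+01]
```

```bash
python3 -m crank '[[-0.0015,0,0.003,0,1],[-0.0015,0,0.003,0,1],[0,0,0,0,1],[0,0,0,0,1]]' 60; python3 go.py 596.7 0.7 49.5 97
cat > dep.py <<'E'
from h import *
def cloud(n="top",d=None):
    if d is None: d=env.grab_frame(n)[1]
    c=C[n];v,u=np.mgrid[0:384,0:512];z=d.astype(float)
    cam=np.stack([(u-c["mtx"][0,2])/c["mtx"][0,0]*z,(v-c["mtx"][1,2])/c["mtx"][1,1]*z,z],-1)
    w=(cam-c["t"])@np.array(c["R"]);w[z==0]=np.nan;return w
def inframe(w,pose):
    a=np.radians(pose[2]);d=w[...,:2]-np.array(pose[:2]);return np.stack([d[...,0]*np.cos(a)+d[...,1]*np.sin(a),-d[...,0]*np.sin(a)+d[...,1]*np.cos(a),w[...,2]],-1)
FIX=(511.98+3,-282.6,-21.7)
def keeper(im):
    # luminance profile along fixture x at gap y=30 (empty slot), z=34.5 and bed z
    g=cv2.cvtColor(im,cv2.COLOR_RGB2GRAY).astype(np.float32);o=[]
    for x in range(-90,40,2):
        q=np.array([proj("top",(*T(FIX,(x,y)),34.5)) for y in range(12,50,2)],np.float32)
        o.append(cv2.remap(g,q[:,:1],q[:,1:],cv2.INTER_LINEAR).mean())
    return np.array(o)
E
python3 - <<'E'
from dep import *
w0=cloud(d=np.load("top0.npz")["d"]);p,d=grab("top","5");w=cloud(d=d)
print("k0",keeper(np.load("top0.npz")["p"]).round(0).astype(int).tolist());print("k1",keeper(p).round(0).astype(int).tolist())
f=inframe(w,(609.3,-103.3,97));r=np.hypot(f[...,0],f[...,1])
m=(r>30)&(r<37)&(f[...,2]>50)&(f[...,2]<100)
P=f[m];A=np.linalg.lstsq(np.c_[P[:,0],P[:,1],np.ones(len(P))],P[:,2],rcond=None)[0];print("ring plane slopes deg",np.degrees(A[:2]),A[2],len(P))
E
```

```text
time: 11.37
ee_pos: [596.8, 5.0, 49.0]
orientation: [-179.9, -0.2, 97.0]
ft_force: [-5.0, 3.8, 4.3]
finger_gap: 0.188
finger_force: 60.0
tool shift -4.23 -0.6 -0.5 turn 0.007 ft [-5.   3.8  4.3] [ 0.23  1.23 -0.22] gap 17.3 t 11.3667 q7 23.0 p [596.8   5.   49. ] [-179.95   -0.19   97.04]
k0 [84, 91, 101, 102, 101, 101, 101, 101, 101, 100, 100, 100, 100, 100, 100, 101, 100, 93, 79, 60, 50, 51, 56, 59, 59, 59, 59, 58, 59, 62, 70, 82, 93, 101, 103, 103, 102, 101, 101, 102, 102, 101, 101, 101, 101, 101, 101, 101, 101, 101, 101, 101, 101, 101, 101, 101, 101, 101, 101, 100, 100, 100, 100, 100, 100]
k1 [92, 99, 109, 111, 110, 109, 109, 109, 109, 109, 109, 109, 108, 108, 109, 110, 107, 97, 81, 63, 56, 60, 65, 65, 64, 64, 64, 63, 64, 71, 83, 96, 108, 112, 112, 111, 111, 110, 110, 110, 110, 111, 110, 110, 110, 110, 110, 110, 110, 110, 110, 110, 109, 109, 109, 109, 110, 110, 109, 109, 109, 109, 108, 109, 109]
ring plane slopes deg [-2.41985246 -1.42158725] 70.76796473046956 88
```

```bash
python3 -m crank '[[-0.001,-0.009,0,-0.8,1],[-0.002,-0.009,0,-0.8,1],[0,0,0,0,1],[0,0,0,0,1]]' 60; python3 go.py 578.7 -2.7 49.5 107; python3 -m crank '[[-0.001,0,-0.001,0,1],[0,0,0,0,1]]' ; python3 -m crank '[[-0.001,0,-0.001,0,1],[0,0,0,0,1]]'
```

```text
time: 11.75
ee_pos: [579.0, -0.3, 48.2]
orientation: [-180.0, -0.3, 106.7]
ft_force: [-2.2, 4.9, -3.6]
finger_gap: 0.194
finger_force: 60.0
tool shift -2.23 -0.95 -1.28 turn -0.056 ft [-2.2  4.9 -3.6] [ 1.08  0.74 -0.1 ] gap 17.8 t 11.75 q7 32.0 p [ 5.79e+02 -3.00e-01  4.82e+01] [-179.96   -0.25  106.66]
time: 11.92
ee_pos: [578.9, -0.5, 48.8]
orientation: [-179.9, -0.3, 106.7]
ft_force: [-2.8, 5.7, -5.0]
finger_gap: 0.193
finger_force: 60.0
time: 12.08
ee_pos: [578.7, -0.7, 49.4]
orientation: [-179.8, -0.4, 106.7]
ft_force: [-3.5, 7.3, -6.4]
finger_gap: 0.193
finger_force: 60.0
```

```bash
python3 -m crank '[[0.002,0,0,0,1],[0,0,0,0,1]]'; python3 -m crank '[[0.002,0,0,0,1],[0,0,0,0,1]]' ; python3 -m crank '[[0.001,0,0,0,1],[0,0,0,0,1]]'; python3 -m crank '[[0.001,0,0,0,1],[0,0,0,0,1]]'; python3 go.py 578.7 -2.7 49.5 107
```

```text
time: 12.25
ee_pos: [579.2, -0.3, 49.9]
orientation: [-179.9, -0.2, 106.7]
ft_force: [-2.6, 5.6, -3.5]
finger_gap: 0.191
finger_force: 60.0
time: 12.42
ee_pos: [579.5, -0.1, 50.3]
orientation: [180.0, -0.1, 106.7]
ft_force: [-2.1, 4.2, -3.3]
finger_gap: 0.19
finger_force: 60.0
time: 12.58
ee_pos: [579.4, -0.1, 50.3]
orientation: [180.0, -0.0, 106.6]
ft_force: [-1.0, 3.5, -3.2]
finger_gap: 0.193
finger_force: 60.0
time: 12.75
ee_pos: [579.2, -0.1, 50.3]
orientation: [179.9, 0.0, 106.6]
ft_force: [0.0, 2.6, -3.5]
finger_gap: 0.187
finger_force: 60.0
tool shift -2.35 -1.27 0.85 turn -0.066 ft [ 0.   2.6 -3.5] [0.5  0.21 0.06] gap 17.2 t 12.75 q7 32.0 p [ 5.792e+02 -1.000e-01  5.030e+01] [1.7995e+02 5.0000e-02 1.0660e+02]
```

```bash
python3 -m crank '[[0.002,0,0,0,1],[0.0015,0,0,0,1],[0,0,0,0,1]]'; python3 -m crank '[[0,0,-0.002,0,1],[0,0,-0.002,0,1],[0,0,0,0,1]]' ; python3 go.py 578.7 -2.7 49.5 107; python3 -m crank '[[0,0,-0.002,0,1],[0,0,-0.002,0,1],[0,0,0,0,1],[0,0,0,0,1]]' ; python3 go.py 578.7 -2.7 49.5 107
```

```text
time: 13.0
ee_pos: [578.2, 2.4, 50.3]
orientation: [180.0, 0.1, 106.6]
ft_force: [0.5, -1.8, -3.8]
finger_gap: 0.189
finger_force: 60.0
time: 13.25
ee_pos: [578.2, 2.8, 54.6]
orientation: [180.0, 0.1, 106.6]
ft_force: [0.4, -3.5, -3.0]
finger_gap: 0.188
finger_force: 60.0
tool shift -5.46 -1.08 5.13 turn -0.071 ft [ 0.4 -3.5 -3. ] [-0.74 -0.06 -0.03] gap 17.3 t 13.25 q7 31.0 p [578.2   2.8  54.6] [1.7995e+02 6.0000e-02 1.0657e+02]
time: 13.58
ee_pos: [577.7, 4.8, 58.3]
orientation: [180.0, -0.1, 106.7]
ft_force: [1.0, -0.3, -2.7]
finger_gap: 0.191
finger_force: 60.0
tool shift -7.42 -1.2 8.78 turn -0.055 ft [ 1.  -0.3 -2.7] [ 0.08  0.02 -0.04] gap 17.6 t 13.5833 q7 31.0 p [577.7   4.8  58.3] [ 1.7998e+02 -6.0000e-02  1.0667e+02]
```

```bash
python3 -m crank '[[0,0,-0.008,0,1],[0,0,-0.01,0,1],[0,0,-0.01,0,1],[0,0,0,0,1],[0,0,0,0,1]]' ; python3 go.py 578.7 -2.7 49.5 107;cat >> dep.py <<'E'
def ringfit(w,c,yaw):
    # ring top: points above nut around c ; returns plane slopes and centre estimate
    for _ in range(4):
        f=inframe(w,(*c,yaw));r=np.hypot(f[...,0],f[...,1]);m=(r>26)&(r<44)&(f[...,2]>45)&(f[...,2]<140)&(f[...,0]<28)
        P=f[m];A=np.linalg.lstsq(np.c_[P[:,0],P[:,1],np.ones(len(P))],P[:,2],rcond=None)[0]
        k=abs(P[:,2]-P@np.r_[A[:2],0]-A[2])<5;P=P[k];A=np.linalg.lstsq(np.c_[P[:,0],P[:,1],np.ones(len(P))],P[:,2],rcond=None)[0]
        hull=cv2.minEnclosingCircle(P[:,:2].astype(np.float32));a=np.radians(yaw);o=np.array(hull[0]);c=np.array(c)+[o[0]*np.cos(a)-o[1]*np.sin(a),o[0]*np.sin(a)+o[1]*np.cos(a)]
    print("ring: slope along handle, across",np.degrees(A[:2]).round(1),"top z",A[2].round(1),"centre",c.round(1),"r",round(hull[1],1),len(P));return c
E
python3 - <<'E'
from dep import *
p,d=grab("top","6");w=cloud(d=d);ringfit(w,(609.3,-103.3),106.7)
s=env.grab_frame("side")[0]
cv2.imwrite("pics/w6.png",np.hstack([crop("top",p,(240,150,300,210),6),cv2.resize(crop("side",s,(235,180,305,250),5),(360,360))])[...,::-1])
E
```

```text
time: 14.0
ee_pos: [578.6, 3.9, 87.4]
orientation: [179.9, 0.0, 106.6]
ft_force: [0.4, 0.2, -2.7]
finger_gap: 0.192
finger_force: 60.0
tool shift -6.35 -1.75 37.86 turn -0.061 ft [ 0.4  0.2 -2.7] [0.04 0.08 0.01] gap 17.6 t 14.0 q7 30.0 p [578.6   3.9  87.4] [1.7986e+02 1.0000e-02 1.0663e+02]
ring: slope along handle, across [11.9 -0.2] top z 100.0 centre [604.3 -95.1] r 35.1 24
```

View pics/w6.png

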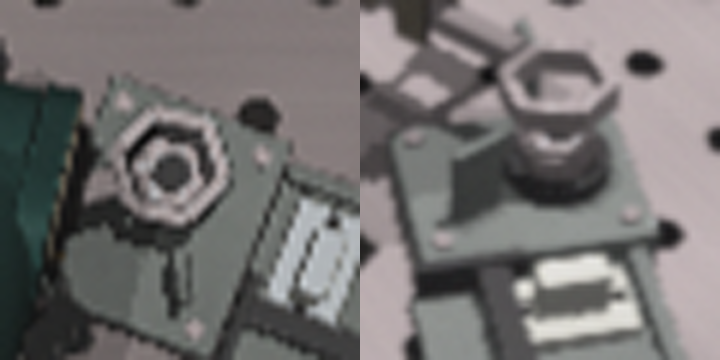

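Run:
```python
from dep import *
d=env.grab_frame("top")[1];w=cloud(d=d);f=inframe(w,(606,-98,106.7))
m=(np.hypot(f[...,0],f[...,1])<46)&(f[...,2]>78)&(f[...,2]<140)
P=f[m];print(len(P))
for _ in range(3):
    A=np.linalg.lstsq(np.c_[P[:,0],P[:,1],np.ones(len(P))],P[:,2],rcond=None)[0];e=P[:,2]-P@np.r_[A[:2],0]-A[2];P=P[abs(e)<6]
print(np.degrees(A[:2]),A[2],len(P),e.std(),P.min(0),P.max(0))
for x in range(-44,46,6):
    k=P[(P[:,0]>=x)&(P[:,0]<x+6)]; 
    if len(k):print(x,k[:,2].mean().round(1),len(k),k[:,1].min().round(),k[:,1].max().round())
```

```text
172
[-1.20400592  0.39481048] 107.27355225883076 140 2.668009320815461 [-36.45277931 -37.66917271 101.42897045] [ 45.1472127   34.54547579 112.93846637]
-38 108.1 11 -20.0 15.0
-32 108.4 20 -25.0 20.0
-26 108.7 8 -27.0 26.0
-20 107.6 11 -33.0 29.0
-14 107.6 11 -35.0 31.0
-8 107.2 7 -37.0 33.0
-2 106.3 10 -38.0 35.0
4 105.6 8 -36.0 29.0
10 105.1 9 -33.0 27.0
16 107.4 11 -28.0 25.0
22 106.1 17 -26.0 20.0
28 105.8 10 -24.0 14.0
34 110.9 4 -11.0 -2.0
40 111.2 3 -8.0 6.0
```

```bash
python3 -m crank '[[-0.0045,-0.0012,0.01,0,1],[0,0,0.01,0,1],[0,0,0.008,0,1],[0,0,0.005,0,1],[0,0,0.003,0,1],[0,0,0,0,1]]' ; python3 -m crank '[[0,0,0.002,0,1],[0,0,0,0,1],[0,0,0,0,1]]';python3 go.py 578.8 -0.8 48 107
```

```text
time: 14.65
ee_pos: [577.1, -0.3, 49.2]
orientation: [-179.9, -0.1, 106.6]
ft_force: [-3.8, 3.8, 3.5]
finger_gap: 0.193
finger_force: 60.0
time: 14.9
ee_pos: [577.2, -0.1, 48.0]
orientation: [-179.9, -0.1, 106.6]
ft_force: [-4.3, 2.7, 4.4]
finger_gap: 0.188
finger_force: 60.0
tool shift -1.13 1.3 0.0 turn -0.061 ft [-4.3  2.7  4.4] [ 0.09  0.8  -0.21] gap 17.3 t 14.9 q7 32.0 p [ 5.772e+02 -1.000e-01  4.800e+01] [-1.7993e+02 -9.0000e-02  1.0664e+02]
```

```bash
python3 -m crank '[[-0.0006,-0.0112,-0.001,-1,1],[-0.0006,-0.0112,0,-1,1],[-0.0006,-0.0112,0,-1,1],[-0.0006,-0.0112,0,-1,1],[-0.0006,-0.0112,0,-1,1],[-0.0006,-0.0112,0,-1,1],[-0.0006,-0.0112,0,-1,1],[-0.0006,-0.0112,0,-1,1],[-0.0006,-0.0112,0,-1,1],[-0.0006,-0.0112,0,-1,1]]';python3 -m crank '[[-0.0003,-0.0045,0,-0.4,1],[0,0,0,0,1],[0,0,0,0,1]]'; python3 go.py 504.4 -82.9 48 169;python3 - <<'E'
from dep import *
p,d=grab("top","7");k=keeper(p);print(k[14:40].round(0).astype(int).tolist())
E
```

```text
time: 15.73
ee_pos: [504.6, -79.0, 49.0]
orientation: [180.0, 0.1, 167.0]
ft_force: [-0.2, 1.0, -1.0]
finger_gap: 0.19
finger_force: 60.0
time: 15.98
ee_pos: [503.6, -81.7, 48.9]
orientation: [179.9, -0.0, 169.1]
ft_force: [-0.8, 5.7, -0.9]
finger_gap: 0.193
finger_force: 60.1
tool shift -0.98 -1.03 0.89 turn 0.024 ft [-0.8  5.7 -0.9] [1.08 0.15 0.31] gap 17.8 t 15.9833 q7 91.0 p [503.6 -81.7  48.9] [ 1.7989e+02 -3.0000e-02  1.6915e+02]
[106, 106, 104, 94, 78, 60, 53, 57, 62, 62, 61, 61, 61, 61, 62, 68, 80, 93, 104, 108, 108, 108, 107, 107, 107, 107]
```

Run:
```python
from dep import *
p,_=grab("top","8");s,_=grab("side","8")
cv2.imwrite("pics/w8.png",np.hstack([crop("top",p,(245,155,315,225),6),cv2.resize(crop("side",s,(235,180,305,270),5),(330,420))])[...,::-1])
```

```text
(no output)
```

View pics/w8.png

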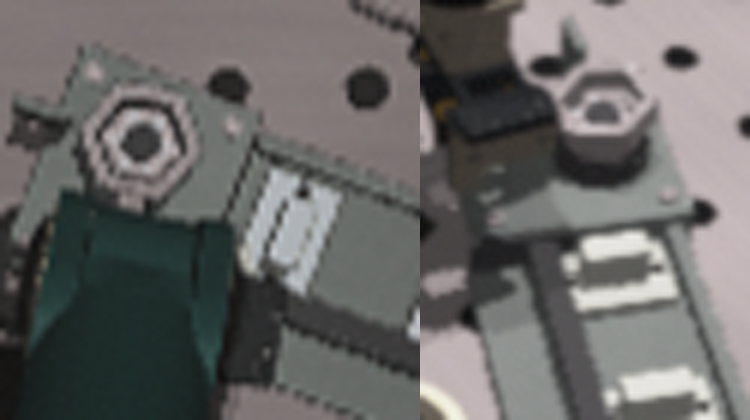

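Run:
```python
from dep import *
d=env.grab_frame("top")[1];p=env.grab_frame("top")[0];w=cloud(d=d);f=inframe(w,(609.4,-103.3,169))
r=np.hypot(f[...,0],f[...,1])
m=(r<46)&(f[...,2]>50)&(f[...,2]<140)
P=f[m];k=(np.hypot(P[:,0],P[:,1])>28)&(np.hypot(P[:,0],P[:,1])<37);Q=P[k]
A=np.linalg.lstsq(np.c_[Q[:,0],Q[:,1],np.ones(len(Q))],Q[:,2],rcond=None)[0];print(np.degrees(A[:2]),A[2],len(Q)); 
print("outer extents",P[:,:2].min(0),P[:,:2].max(0))
k=np.hypot(P[:,0],P[:,1]);print("nut top",np.median(P[(k<19)&(k>12)][:,2]),"housing",np.nanmedian(f[(r>70)&(r<110)&(f[...,2]>20)&(f[...,2]<40)][:,2]))
n="top";g=cv2.cvtColor(p,cv2.COLOR_RGB2GRAY).astype(np.float32)
th=np.radians(np.arange(0,360,4))
for r in np.arange(10,44,2):
    q=np.array([proj(n,(609.4+r*np.cos(t),-103.3+r*np.sin(t),66)) for t in th],np.float32);v=cv2.remap(g,q[:,:1],q[:,1:],cv2.INTER_LINEAR)[:,0];s=(v*np.exp(6j*th)).sum();print(r,v.mean().round(),"max dir",(np.degrees(np.angle(s))/6).round(1),abs(s).round())
```

```text
[-8.23158239  0.70410288] 83.87273742774357 110
outer extents [-35.91352896 -36.46264788] [43.40353769 36.03954327]
nut top 64.04763635766548 housing 25.294225619119853
10 77.0 max dir 21.9 100.0
12 108.0 max dir 18.7 319.0
14 143.0 max dir 17.0 413.0
16 159.0 max dir 17.5 382.0
18 155.0 max dir 19.1 490.0
20 135.0 max dir 19.0 712.0
22 106.0 max dir 19.4 749.0
24 88.0 max dir 16.9 262.0
26 93.0 max dir -8.9 452.0
28 112.0 max dir -9.9 657.0
30 129.0 max dir -5.6 289.0
32 131.0 max dir 15.6 246.0
34 121.0 max dir 18.0 464.0
36 108.0 max dir 18.4 341.0
38 98.0 max dir -17.8 75.0
40 95.0 max dir -13.4 238.0
42 96.0 max dir -17.1 184.0
```

```bash
python3 -m crank '[[0,0.002,-0.01,0.3,1],[0,0,-0.02,0,1],[0,0,-0.025,0,1],[0,0,-0.025,0,1],[0,0,0,1.1,1],[0,0,0,1.1,1],[0,0,0,1.1,1],[0,0,0,1.1,1],[0,0,0,1.1,1],[0,0,0,1.1,1]]';python3 -m crank '[[0,0,0,1.1,1],[0,0,0,1.1,1],[0,0,0,1.1,1],[0,0,0,1.1,1],[0,0,0,1.1,1],[0,0,0,0,1]]'; python3 go.py 427.8 71.2 50 94.2
```

```text
time: 17.07
ee_pos: [503.7, -81.8, 128.5]
orientation: [-180.0, -0.0, 127.3]
ft_force: [-0.6, -0.2, -3.0]
finger_gap: 0.188
finger_force: 60.0
time: 17.57
ee_pos: [503.7, -81.7, 128.5]
orientation: [-180.0, 0.0, 94.4]
ft_force: [0.9, 0.5, -2.9]
finger_gap: 0.192
finger_force: 60.0
tool shift 158.3 -63.85 78.49 turn 0.041 ft [ 0.9  0.5 -2.9] [0.   0.05 0.01] gap 17.6 t 17.5667 q7 23.0 p [503.7 -81.7 128.5] [-1.7996e+02  4.0000e-02  9.4440e+01]
```

```bash
python3 -m crank '[[0.0198,-0.008,0,0,1],[0.0198,-0.008,0,0,1],[0.0198,-0.008,0,0,1],[0.0198,-0.008,0,0,1],[0.0198,-0.008,0.005,0,1],[0.0198,-0.008,0.01,0,1],[0.0198,-0.008,0.015,0,1],[0.0198,-0.008,0.015,0,1],[0,0,0.015,0,1],[0,0,0.015,0,1]]';python3 -m crank '[[0,0,0.015,0,1],[0,0,0.015,0,1],[0,0,0,0,1]]'; python3 go.py 427.8 71.2 8 94.2; python3 -m crank '[[0,0,0.003,0,1],[0,0,0.003,0,1],[0,0,0.002,0,1],[0,0,0,0,1]]' 15;python3 go.py 427.8 71.2 8 94.2
```

```text
time: 18.4
ee_pos: [427.1, 72.6, 53.4]
orientation: [180.0, -0.0, 95.0]
ft_force: [0.5, -0.7, -3.1]
finger_gap: 0.193
finger_force: 60.0
time: 18.65
ee_pos: [425.9, 70.8, 22.0]
orientation: [-179.8, 0.1, 94.8]
ft_force: [-0.2, -0.3, -3.8]
finger_gap: 0.191
finger_force: 60.0
tool shift 0.21 1.92 14.0 turn 0.101 ft [-0.2 -0.3 -3.8] [-0.01  0.07  0.02] gap 17.6 t 18.65 q7 8.0 p [425.9  70.8  22. ] [-1.7978e+02  7.0000e-02  9.4810e+01]
time: 18.98
ee_pos: [427.9, 71.3, 16.4]
orientation: [179.9, -0.0, 94.6]
ft_force: [0.3, -0.2, -3.2]
finger_gap: 0.193
finger_force: 15.0
tool shift -0.14 -0.09 8.39 turn 0.075 ft [ 0.3 -0.2 -3.2] [ 0.04  0.08 -0.05] gap 17.8 t 18.9833 q7 9.0 p [427.9  71.3  16.4] [ 1.7994e+02 -1.0000e-02  9.4650e+01]
```

```bash
python3 -m crank '[[0,0,0.003,0,1],[0,0,0.003,0,1],[0,0,0.002,0,1],[0,0,0.002,0,1],[0,0,0,0,1],[0,0,0,0,1]]' 10;python3 go.py 427.8 71.2 8 94.2;python3 -m crank '[[0,0,0,0,0.3],[0,0,0,0,0.3],[0,0,0,0,0.3],[0,0,0,0,0.3],[0,0,0,0,0.3],[0,0,0,0,0.3]]' 60
python3 - <<'E'
from dep import *
p,d=grab("top","9");w=cloud(d=d);f=inframe(w,(435.5,-33,94.5));r=np.hypot(f[...,0],f[...,1])
Q=f[(r>27)&(r<36)&(f[...,2]>14)&(f[...,2]<45)];A=np.linalg.lstsq(np.c_[Q[:,0],Q[:,1],np.ones(len(Q))],Q[:,2],rcond=None)[0];print(np.degrees(A[:2]),A[2],len(Q))
g=cv2.resize(cv2.cvtColor(p,cv2.COLOR_RGB2GRAY)[200:260,205:285],None,fx=5,fy=5,interpolation=cv2.INTER_CUBIC)
m=(g>105).astype(np.uint8);cs,h=cv2.findContours(m,cv2.RETR_CCOMP,2)
for c,k in zip(cs,h[0]):
    if k[3]>=0 and cv2.contourArea(c)>1000:
        M=cv2.moments(c);q=(M['m10']/M['m00'],M['m01']/M['m00']);print("hole",q,cv2.contourArea(c),at("top",uv((205,200),5,q),24))
E
```

```text
time: 19.48
ee_pos: [427.6, 71.6, 6.5]
orientation: [180.0, -0.0, 94.6]
ft_force: [-1.5, 0.8, 5.1]
finger_gap: 0.197
finger_force: 10.0
tool shift -0.38 0.18 -1.52 turn 0.074 ft [-1.5  0.8  5.1] [-0.03  0.43  0.02] gap 18.1 t 19.4833 q7 9.0 p [427.6  71.6   6.5] [ 1.7999e+02 -3.0000e-02  9.4640e+01]
time: 19.98
ee_pos: [427.5, 71.3, 6.1]
orientation: [180.0, 0.0, 94.6]
ft_force: [0.4, -0.1, -0.1]
finger_gap: 0.352
finger_force: 0.0
[2.67526734 0.25696654] 24.112255235757523 93
hole (230.4196609311741, 122.9344213900135) 3952.0 [436.6239628  -35.38505655]
hole (335.1863408521303, 194.38220551378444) 1330.0 [ 381.44544615 -115.05414375]
```

```bash
python3 -m crank '[[0,0,-0.002,0,1],[0,0,0,0,1],[0,0,0,0,1],[0,0,0,0,1],[0,0,0,0,1],[0,0,0,0,1]]' 60; python3 -m crank '[[0,0,-0.005,0,1],[0,0,-0.01,0,1],[0,0,-0.02,0,1],[0,0,-0.02,0,1],[0,0,-0.02,0,1],[0,0,-0.03,0,1],[0,0,0,0,1],[0,0,0,0,1]]' ; python3 go.py 609.4 -103.3 110 101;cat > ring.py <<'E'
# ring.py : ring hole centre + plane while held, from TCP pose
from dep import *
def ring():
    s=env.read_state();p,d=env.grab_frame("top");y=s["orientation"][2];a=np.radians(y);c0=s["ee_pos"][:2]-105.5*np.array([np.cos(a),np.sin(a)]);zt=s["ee_pos"][2]+16
    w=cloud(d=d);f=inframe(w,(*c0,y));r=np.hypot(f[...,0],f[...,1])
    P=f[(r>25)&(r<37)&(abs(f[...,2]-zt)<14)]
    for _ in range(3):
        A=np.linalg.lstsq(np.c_[P[:,0],P[:,1],np.ones(len(P))],P[:,2],rcond=None)[0];e=P[:,2]-P@np.r_[A[:2],0]-A[2];P=P[abs(e)<6]
    # radial edges: outer boundary by brightness-independent depth mask
    m=(r<45)&(abs(f[...,2]-(A[0]*f[...,0]+A[1]*f[...,1]+A[2]))<8)&(f[...,0]<26)
    Q=f[m];
    def res(v): 
        rr=np.hypot(Q[:,0]-v[0],Q[:,1]-v[1]);return ((rr>38.5)|(rr<25)).sum()+1e-3*(v@v)
    G=[(res(np.array([i,j])),i,j) for i in np.arange(-6,6.5,.5) for j in np.arange(-6,6.5,.5)];b=min(G)[0];o=np.mean([g[1:] for g in G if g[0]<b+1],0)
    print("tilt",np.degrees(A[:2]).round(1),"top z",A[2].round(1),"TCP z",s["ee_pos"][2].round(1),"n",len(P),"centre off (handle,across)",o.round(1),"ring at",(T((*c0,y),o)).round(1));return p
if __name__=="__main__": ring()
E
python3 ring.py
```

```text
time: 20.53
ee_pos: [427.6, 71.4, 8.3]
orientation: [180.0, -0.0, 94.6]
ft_force: [0.0, 0.2, 3.9]
finger_gap: 0.192
finger_force: 60.0
time: 21.2
ee_pos: [428.2, 71.9, 114.5]
orientation: [179.8, -0.1, 94.6]
ft_force: [-0.3, 0.3, -4.0]
finger_gap: 0.188
finger_force: 60.0
tool shift -189.25 166.46 4.47 turn -1.06 ft [-0.3  0.3 -4. ] [ 0.07  0.09 -0.  ] gap 17.3 t 21.2 q7 1.0 p [428.2  71.9 114.5] [ 1.7981e+02 -9.0000e-02  9.4640e+01]
tilt [ 0.5 -0.6] top z 128.8 TCP z 114.5 n 127 centre off (handle,across) [-2.2 -0.9] ring at [437.8 -35.5]
```

```bash
cat > nut.py <<'E'
from dep import *
def nut(im,n="top"):
    g=cv2.cvtColor(im,cv2.COLOR_RGB2GRAY).astype(np.float32);th=np.radians(np.arange(0,360,3))
    # centre: symmetric search on first harmonic of brightness, r 8..26
    def pr(c,r): q=np.array([proj(n,(c[0]+r*np.cos(t),c[1]+r*np.sin(t),66)) for t in th],np.float32);return cv2.remap(g,q[:,:1],q[:,1:],cv2.INTER_CUBIC)[:,0]
    best=min(((sum(pr((x,y),r).var() for r in (8,11,14,20,23)),x,y) for x in np.arange(604,615,1.) for y in np.arange(-109,-98,1.)))
    c=best[1:];s=sum((pr(c,r)*np.exp(6j*th)).sum() for r in np.arange(19,25,.5));a=np.degrees(np.angle(s))/6
    print(n,"nut centre",c,"flats at",(a+30)%60,abs(s).round());return c,(a+30)%60
if __name__=="__main__":
    p,_=grab("top","n");nut(p);s,_=grab("side","n");nut(s,"side");k=keeper(p);print("keeper",k[14:40].round(0).astype(int).tolist())
E
python3 nut.py; python3 -m crank '[[-0.012,0.0155,0,-0.24,1],[-0.012,0.0155,0,-0.24,1],[-0.012,0.0155,0,-0.24,1],[-0.012,0.0155,0,-0.24,1],[-0.012,0.0155,0,-0.24,1],[-0.012,0.0155,0,-0.24,1],[-0.012,0.0155,0,-0.24,1],[-0.012,0.0155,0,-0.24,1],[0,0,0,-0.24,1],[0,0,0,-0.24,1]]';python3 -m crank '[[0,0,0,0,1],[0,0,0,0,1]]'; python3 go.py 574.6 -2.1 85 109
```

```text
top nut centre (np.float64(609.0), np.float64(-102.0)) flats at 48.84543583146973 15126.0
side nut centre (np.float64(607.0), np.float64(-102.0)) flats at 49.016524350708124 12150.0
keeper [105, 105, 102, 93, 77, 60, 54, 57, 62, 62, 61, 61, 61, 61, 62, 68, 79, 92, 103, 107, 107, 106, 106, 105, 105, 105]
time: 22.18
ee_pos: [564.7, -3.2, 111.1]
orientation: [-179.8, -0.0, 109.0]
ft_force: [-0.5, 0.3, -3.8]
finger_gap: 0.188
finger_force: 60.0
time: 22.35
ee_pos: [564.0, -1.9, 112.1]
orientation: [-179.9, -0.1, 109.0]
ft_force: [0.2, -0.0, -4.0]
finger_gap: 0.192
finger_force: 60.0
tool shift -3.61 9.94 27.07 turn 0.005 ft [ 0.2 -0.  -4. ] [0.04 0.09 0.  ] gap 17.7 t 22.35 q7 28.0 p [564.   -1.9 112.1] [-1.7986e+02 -6.0000e-02  1.0903e+02]
```

```bash
python3 -m crank '[[-0.0013,0.005,0.009,0,1],[-0.0013,0.005,0.009,0,1],[0,0,0.007,0,1],[0,0,0,0,1],[0,0,0,0,1]]'; python3 ring.py; python3 go.py 574.2 -1.1 49 109
```

```text
time: 22.77
ee_pos: [575.1, -1.5, 87.1]
orientation: [-179.9, -0.0, 109.0]
ft_force: [-0.8, 0.3, -3.8]
finger_gap: 0.19
finger_force: 60.0
tilt [ 0.8 -0.2] top z 101.3 TCP z 87.1 n 121 centre off (handle,across) [-2.4  0. ] ring at [ 610.3 -103.5]
tool shift 0.92 -1.09 38.65 turn 0.004 ft [-0.1  0.3 -2.5] [0.07 0.02 0.02] gap 17.7 t 22.8167 q7 29.0 p [575.5  -1.6  87.6] [-179.95   -0.    109.02]
```

```bash
python3 -m crank '[[0.001,-0.001,0.01,0,1],[0,0,0.008,0,1],[0,0,0.006,0,1],[0,0,0.004,0,1],[0,0,0.004,0,1],[0,0,0.003,0,1],[0,0,0.0015,0,1],[0,0,0,0,1],[0,0,0,0,1]]'; python3 ring.py; python3 go.py 574.2 -1.1 49 109
```

```text
time: 23.57
ee_pos: [574.8, -1.0, 51.7]
orientation: [180.0, 0.0, 109.0]
ft_force: [0.4, 0.6, -3.2]
finger_gap: 0.189
finger_force: 60.0
tilt [-0.1 -0.3] top z 65.6 TCP z 51.7 n 118 centre off (handle,across) [-2.8 -1.1] ring at [ 611.1 -102.9]
tool shift 0.09 -0.64 2.82 turn 0.004 ft [ 0.1  0.  -3.9] [ 0.04  0.12 -0.01] gap 17.2 t 23.6167 q7 30.0 p [574.8  -1.   51.8] [1.7997e+02 1.0000e-02 1.0902e+02]
```

```bash
python3 -m crank '[[0,0,0.001,0,1],[-0.0006,-0.0112,0,-1,1],[-0.0006,-0.0112,0,-1,1],[-0.0006,-0.0112,0,-1,1],[-0.0006,-0.0112,0,-1,1],[-0.0006,-0.0112,0,-1,1],[-0.0006,-0.0112,0,-1,1],[-0.0006,-0.0112,0,-1,1],[-0.0006,-0.0112,0,-1,1],[-0.0006,-0.0112,0,-1,1]]';python3 -m crank '[[-0.0006,-0.0112,0,-1,1],[0,0,0,0,1],[0,0,0,0,1]]'; python3 go.py 504 -82 49 169; python3 ring.py; python3 -m crank '[[-0.0005,0.01,0,0.9,1],[-0.0005,0.008,0,0.7,1],[0,0,0,0,1],[0,0,0,0,1]]';python3 ring.py;python3 go.py 504 -82 49 159;python3 nut.py
```

```text
time: 24.45
ee_pos: [506.8, -70.5, 50.7]
orientation: [179.9, -0.0, 163.2]
ft_force: [0.4, 2.0, -5.1]
finger_gap: 0.191
finger_force: 60.1
time: 24.7
ee_pos: [504.0, -81.0, 50.6]
orientation: [179.9, -0.1, 169.0]
ft_force: [-0.3, 3.9, -3.1]
finger_gap: 0.188
finger_force: 60.1
tool shift -0.23 -1.02 1.6 turn -0.008 ft [-0.3  3.9 -3.1] [ 0.69  0.22 -0.33] gap 17.3 t 24.7 q7 88.0 p [504.  -81.   50.6] [ 1.7989e+02 -6.0000e-02  1.6895e+02]
tilt [2.  0.2] top z 64.4 TCP z 50.6 n 116 centre off (handle,across) [-2.   1.1] ring at [ 609.3 -102.6]
time: 25.08
ee_pos: [509.5, -64.9, 50.7]
orientation: [-180.0, 0.0, 159.6]
ft_force: [0.1, -0.3, -3.2]
finger_gap: 0.192
finger_force: 60.0
tilt [2.2 1.1] top z 65.0 TCP z 50.7 n 119 centre off (handle,across) [-2.9 -0.6] ring at [ 611.4 -102.1]
tool shift -0.59 -17.68 1.69 turn 0.094 ft [ 0.3 -0.1 -3.7] [-0.    0.13 -0.04] gap 17.6 t 25.1333 q7 78.0 p [509.6 -65.2  50.7] [-1.7996e+02  3.0000e-02  1.5956e+02]
top nut centre (np.float64(609.0), np.float64(-103.0)) flats at 37.51117202490855 11494.0
side nut centre (np.float64(607.0), np.float64(-102.0)) flats at 34.33067645153668 5546.0
keeper [93, 76, 56, 50, 53, 59, 62, 61, 61, 61, 62, 63, 68, 79, 91, 102, 107, 107, 107, 107, 107, 107, 107, 107, 106, 107]
```

```bash
python3 -m crank '[[0,0,-0.003,0,1],[0,0,-0.003,0,1],[0,0,-0.005,0,1],[0,0,0,0,1]]'; python3 -m crank '[[0,0,-0.008,0,1],[0,0,-0.01,0,1],[0,0,-0.004,0,1],[-0.0006,0.0112,0,1,1],[-0.0006,0.0112,0,1,1],[-0.0006,0.0112,0,1,1],[-0.0006,0.0112,0,1,1],[-0.0006,0.0112,0,1,1],[-0.0006,0.0112,0,1,1],[-0.0006,0.0112,0,1,1]]';python3 -m crank '[[-0.0006,0.0112,0,1,1],[-0.0006,0.0112,0,1,1],[-0.0006,0.0112,0,1.1,1],[0,0,0,0,1],[0,0,0,0,1]]';python3 ring.py;python3 nut.py;python3 go.py 592.3 3.4 52 99
```

```text
time: 25.57
ee_pos: [510.3, -65.0, 62.7]
orientation: [180.0, 0.1, 159.4]
ft_force: [-0.6, 0.2, -3.4]
finger_gap: 0.187
finger_force: 60.0
time: 26.4
ee_pos: [561.2, -6.3, 84.3]
orientation: [179.9, -0.0, 117.2]
ft_force: [0.2, 0.8, -4.2]
finger_gap: 0.188
finger_force: 60.0
time: 26.82
ee_pos: [592.5, 3.7, 83.8]
orientation: [180.0, 0.0, 99.1]
ft_force: [-0.5, -0.5, -3.5]
finger_gap: 0.188
finger_force: 60.0
tilt [1.4 0. ] top z 98.0 TCP z 83.8 n 122 centre off (handle,across) [-2.9 -0.4] ring at [ 609.9 -103.2]
top nut centre (np.float64(608.0), np.float64(-102.0)) flats at 39.71898673827609 7584.0
side nut centre (np.float64(614.0), np.float64(-99.0)) flats at 1.185445834050011 5888.0
keeper [95, 78, 58, 51, 55, 60, 63, 63, 63, 63, 63, 65, 70, 81, 93, 104, 109, 109, 109, 109, 109, 109, 109, 108, 108, 108]
tool shift 0.28 0.78 31.66 turn -0.014 ft [ 0.1  0.3 -4.1] [0.04 0.05 0.01] gap 17.6 t 26.9667 q7 19.0 p [591.6   3.   83.7] [-1.7996e+02 -2.0000e-02  9.8920e+01]
```

```bash
python3 -m crank '[[0,0,0.01,0,1],[0,0,0.007,0,1],[0,0,0.005,0,1],[0,0,0.004,0,1],[0,0,0.004,0,1],[0,0,0.003,0,1],[0,0,0,0,1]]'; python3 ring.py;python3 go.py 592.3 3.4 52 99
```

```text
time: 27.55
ee_pos: [592.1, 3.2, 49.8]
orientation: [-179.9, 0.0, 98.8]
ft_force: [1.0, -0.3, -3.4]
finger_gap: 0.19
finger_force: 60.0
tilt [ 2.4 -0.6] top z 64.0 TCP z 49.8 n 123 centre off (handle,across) [-1.6 -0.9] ring at [ 609.4 -102.4]
tool shift 0.17 0.04 -1.75 turn -0.029 ft [-0.  -0.2 -3.2] [-0.01  0.13  0.04] gap 17.6 t 27.6 q7 20.0 p [592.3   3.2  50.2] [-179.97    0.     98.83]
```

```bash
python3 -m crank '[[-0.0006,-0.0119,-0.001,-1.06,1],[-0.0006,-0.0119,0,-1.06,1],[-0.0006,-0.0119,0,-1.06,1],[-0.0006,-0.0119,0,-1.06,1],[-0.0006,-0.0119,0,-1.06,1],[-0.0006,-0.0119,0,-1.06,1],[-0.0006,-0.0119,0,-1.06,1],[-0.0006,-0.0119,0,-1.06,1],[-0.0006,-0.0119,0,-1.06,1],[-0.0006,-0.0119,0,-1.06,1]]';python3 -m crank '[[-0.0006,-0.0119,0,-1.06,1],[0,0,0,0,1],[0,0,0,0,1]]'; python3 go.py 504.5 -80 50 169; python3 -m crank '[[-0.0005,0.01,0,0.9,1],[-0.0005,0.008,0,0.7,1],[0,0,0,0,1],[0,0,0,0,1]]';python3 ring.py;python3 go.py 509.6 -65.1 50 159.5; python3 nut.py
```

```text
time: 28.43
ee_pos: [507.1, -69.6, 52.0]
orientation: [179.9, 0.1, 162.7]
ft_force: [3.6, 1.2, -6.3]
finger_gap: 0.191
finger_force: 60.1
time: 28.68
ee_pos: [504.0, -80.8, 51.9]
orientation: [179.9, 0.1, 168.7]
ft_force: [1.8, 3.7, -6.7]
finger_gap: 0.193
finger_force: 60.0
tool shift -0.3 0.93 1.93 turn -0.045 ft [ 1.8  3.7 -6.7] [ 0.67 -0.27 -0.22] gap 17.7 t 28.6833 q7 86.0 p [504.  -80.8  51.9] [1.7989e+02 1.0000e-01 1.6873e+02]
time: 29.02
ee_pos: [508.5, -64.3, 51.8]
orientation: [-180.0, 0.0, 159.4]
ft_force: [-0.5, -0.4, -2.8]
finger_gap: 0.187
finger_force: 60.0
tilt [ 2.5 -0.2] top z 66.5 TCP z 51.8 n 114 centre off (handle,across) [-2.2 -0.7] ring at [ 609.5 -101.6]
tool shift -1.36 0.08 1.78 turn -0.03 ft [-0.1 -0.4 -3.4] [-0.    0.1  -0.03] gap 17.6 t 29.0667 q7 76.0 p [508.3 -64.7  51.8] [-1.7997e+02  2.0000e-02  1.5932e+02]
top nut centre (np.float64(609.0), np.float64(-103.0)) flats at 37.413087583817415 12368.0
side nut centre (np.float64(607.0), np.float64(-102.0)) flats at 34.4220032510627 7209.0
keeper [53, 59, 61, 61, 61, 61, 62, 63, 68, 78, 90, 100, 106, 107, 106, 106, 106, 106, 107, 107, 107, 107, 107, 107, 107, 107]
```

```bash
python3 -m crank '[[0,0,-0.003,0,1],[0,0,-0.003,0,1],[0,0,-0.005,0,1],[0,0,0,0,1]]'; python3 -m crank '[[0,0,-0.008,0,1],[0,0,-0.01,0,1],[0,0,-0.003,0,1],[-0.0006,0.0112,0,1,1],[-0.0006,0.0112,0,1,1],[-0.0006,0.0112,0,1,1],[-0.0006,0.0112,0,1,1],[-0.0006,0.0112,0,1,1],[-0.0006,0.0112,0,1,1],[-0.0006,0.0112,0,1,1]]';python3 -m crank '[[-0.0006,0.0112,0,1,1],[-0.0006,0.0112,0,1,1],[-0.0006,0.0112,0,1.05,1],[0,0,0,0,1],[0,0,0,0,1]]';python3 ring.py;python3 nut.py;python3 go.py 592.3 3.4 51 99
```

```text
time: 29.5
ee_pos: [509.1, -64.6, 63.7]
orientation: [180.0, 0.1, 159.2]
ft_force: [0.2, -0.8, -3.6]
finger_gap: 0.19
finger_force: 60.0
time: 30.33
ee_pos: [560.1, -6.2, 84.2]
orientation: [180.0, -0.0, 116.9]
ft_force: [0.1, -0.3, -3.4]
finger_gap: 0.19
finger_force: 60.0
time: 30.75
ee_pos: [591.5, 3.7, 83.7]
orientation: [180.0, 0.0, 99.1]
ft_force: [0.6, 0.1, -4.1]
finger_gap: 0.186
finger_force: 60.0
tilt [ 0.6 -0.2] top z 97.7 TCP z 83.7 n 122 centre off (handle,across) [-2.4 -0.2] ring at [ 608.8 -102.7]
top nut centre (np.float64(608.0), np.float64(-102.0)) flats at 39.6700751176441 9642.0
side nut centre (np.float64(614.0), np.float64(-99.0)) flats at 2.1860232360103424 6583.0
keeper [55, 60, 63, 63, 63, 63, 63, 65, 69, 79, 91, 103, 109, 109, 108, 108, 108, 108, 109, 109, 109, 109, 109, 108, 108, 108]
tool shift 0.07 1.72 32.66 turn -0.004 ft [ 0.1 -0.9 -3.3] [ 0.11  0.1  -0.06] gap 17.6 t 30.9 q7 18.0 p [590.6   3.1  83.7] [-1.7996e+02 -2.0000e-02  9.8970e+01]
```

```bash
python3 -m crank '[[0,0.001,0.01,0,1],[0,0,0.007,0,1],[0,0,0.005,0,1],[0,0,0.004,0,1],[0,0,0.004,0,1],[0,0,0.002,0,1],[0,0,0,0,1]]'; python3 ring.py
```

```text
time: 31.48
ee_pos: [592.1, 3.4, 50.9]
orientation: [-179.9, -0.0, 98.9]
ft_force: [0.6, 0.0, -4.1]
finger_gap: 0.193
finger_force: 60.0
tilt [1.5 0.3] top z 65.9 TCP z 50.9 n 118 centre off (handle,across) [-0.8 -0.1] ring at [ 608.6 -101.6]
```

```bash
python3 -m crank '[[-0.0006,-0.0119,-0.0005,-1.06,1],[-0.0006,-0.0119,0,-1.06,1],[-0.0006,-0.0119,0,-1.06,1],[-0.0006,-0.0119,0,-1.06,1],[-0.0006,-0.0119,0,-1.06,1],[-0.0006,-0.0119,0,-1.06,1],[-0.0006,-0.0119,0,-1.06,1],[-0.0006,-0.0119,0,-1.06,1],[-0.0006,-0.0119,0,-1.06,1],[-0.0006,-0.0119,0,-1.06,1]]';python3 -m crank '[[-0.0006,-0.0119,0,-1.06,1],[0,0,0,0,1],[0,0,0,0,1]]'; python3 go.py 504.5 -80 50 169; python3 -m crank '[[-0.0005,0.01,0,0.9,1],[-0.0005,0.008,0,0.7,1],[0,0,0,0,1],[0,0,0,0,1]]';python3 ring.py;python3 go.py 509.6 -65.1 50 159.5; python3 nut.py
```

```text
time: 32.37
ee_pos: [507.0, -69.7, 52.5]
orientation: [179.9, 0.1, 162.7]
ft_force: [3.1, 1.8, -7.3]
finger_gap: 0.189
finger_force: 60.1
time: 32.62
ee_pos: [504.0, -80.9, 52.5]
orientation: [179.9, 0.1, 168.8]
ft_force: [1.8, 3.5, -7.1]
finger_gap: 0.189
finger_force: 60.0
tool shift -0.3 0.95 2.47 turn -0.037 ft [ 1.8  3.5 -7.1] [ 0.59 -0.22 -0.23] gap 17.4 t 32.6167 q7 85.0 p [504.  -80.9  52.5] [1.7990e+02 9.0000e-02 1.6878e+02]
time: 32.95
ee_pos: [508.6, -64.2, 52.4]
orientation: [-180.0, 0.0, 159.4]
ft_force: [0.0, -0.5, -3.9]
finger_gap: 0.188
finger_force: 60.0
tilt [0.7 0.3] top z 67.2 TCP z 52.4 n 112 centre off (handle,across) [-2.2  0.2] ring at [ 609.4 -102.2]
tool shift -1.28 -0.07 2.3 turn -0.02 ft [ 0.2  0.4 -4.3] [ 0.05  0.1  -0.02] gap 17.4 t 33.0 q7 75.0 p [508.4 -64.6  52.3] [-1.7997e+02  3.0000e-02  1.5938e+02]
top nut centre (np.float64(609.0), np.float64(-103.0)) flats at 37.65856634516599 12439.0
side nut centre (np.float64(607.0), np.float64(-102.0)) flats at 36.76614778353491 6543.0
keeper [61, 61, 61, 62, 67, 77, 88, 100, 107, 107, 107, 107, 106, 106, 106, 106, 106, 106, 106, 107, 107, 107, 107, 107, 107, 107]
```

```bash
python3 -m crank '[[0,0,-0.003,0,1],[0,0,-0.003,0,1],[0,0,-0.005,0,1],[0,0,0,0,1]]'; python3 -m crank '[[0,0,-0.008,0,1],[0,0,-0.01,0,1],[0,0,-0.003,0,1],[-0.0006,0.0112,0,1,1],[-0.0006,0.0112,0,1,1],[-0.0006,0.0112,0,1,1],[-0.0006,0.0112,0,1,1],[-0.0006,0.0112,0,1,1],[-0.0006,0.0112,0,1,1],[-0.0006,0.0112,0,1,1]]';python3 -m crank '[[-0.0006,0.0112,0,1,1],[-0.0006,0.0112,0,1,1],[-0.0006,0.0112,0,1.05,1],[0,0,0,0,1],[0,0,0,0,1]]';python3 ring.py;python3 nut.py;python3 go.py 592.3 3.4 51 99
```

```text
time: 33.43
ee_pos: [509.1, -64.4, 64.2]
orientation: [180.0, 0.1, 159.2]
ft_force: [-0.7, 0.1, -3.1]
finger_gap: 0.192
finger_force: 60.0
time: 34.27
ee_pos: [560.1, -6.0, 84.7]
orientation: [180.0, -0.0, 117.0]
ft_force: [0.7, -0.5, -4.3]
finger_gap: 0.188
finger_force: 60.0
time: 34.68
ee_pos: [591.5, 4.0, 84.2]
orientation: [180.0, 0.0, 99.2]
ft_force: [0.3, 0.5, -3.2]
finger_gap: 0.191
finger_force: 60.0
tilt [ 1.8 -1.1] top z 98.5 TCP z 84.2 n 118 centre off (handle,across) [-2.2 -0.2] ring at [ 608.8 -102.4]
top nut centre (np.float64(608.0), np.float64(-102.0)) flats at 38.46247936628853 11218.0
side nut centre (np.float64(614.0), np.float64(-99.0)) flats at 59.90612193354767 4055.0
keeper [63, 63, 63, 64, 68, 78, 90, 101, 108, 109, 108, 108, 108, 108, 108, 107, 107, 108, 108, 109, 109, 109, 109, 108, 108, 108]
tool shift -0.12 1.69 33.14 turn 0.006 ft [-0.2 -0.2 -4.1] [0.03 0.07 0.02] gap 17.6 t 34.8333 q7 17.0 p [590.6   3.3  84.1] [-1.7996e+02 -2.0000e-02  9.9030e+01]
```

```bash
python3 -m crank '[[0,0.001,0.01,0,1],[0,0,0.007,0,1],[0,0,0.005,0,1],[0,0,0.004,0,1],[0,0,0.004,0,1],[0,0,0.002,0,1],[0,0,0,0,1]]'; python3 ring.py
```

```text
time: 35.42
ee_pos: [592.1, 3.7, 51.4]
orientation: [-179.9, -0.0, 98.9]
ft_force: [-0.1, 0.7, -2.9]
finger_gap: 0.189
finger_force: 60.0
tilt [ 1.3 -0.6] top z 65.9 TCP z 51.4 n 114 centre off (handle,across) [-1.3 -0.6] ring at [ 609.3 -101.8]
```

```bash
python3 -m crank '[[-0.0006,-0.0119,-0.0005,-1.06,1],[-0.0006,-0.0119,0,-1.06,1],[-0.0006,-0.0119,0,-1.06,1],[-0.0006,-0.0119,0,-1.06,1],[-0.0006,-0.0119,0,-1.06,1],[-0.0006,-0.0119,0,-1.06,1],[-0.0006,-0.0119,0,-1.06,1],[-0.0006,-0.0119,0,-1.06,1],[-0.0006,-0.0119,0,-1.06,1],[-0.0006,-0.0119,0,-1.06,1]]';python3 -m crank '[[-0.0006,-0.0119,0,-1.06,1],[0,0,0,0,1],[0,0,0,0,1]]'; python3 go.py 504.5 -80 50 169; python3 -m crank '[[-0.0005,0.01,0,0.9,1],[-0.0005,0.008,0,0.7,1],[0,0,0,0,1],[0,0,0,0,1]]';python3 ring.py;python3 go.py 509.6 -65.1 50 159.5; python3 nut.py
```

```text
time: 36.3
ee_pos: [507.0, -69.6, 53.0]
orientation: [179.9, 0.1, 162.8]
ft_force: [3.4, 1.6, -7.3]
finger_gap: 0.191
finger_force: 60.1
time: 36.55
ee_pos: [504.0, -80.9, 52.9]
orientation: [179.9, 0.1, 168.8]
ft_force: [1.4, 2.2, -4.4]
finger_gap: 0.191
finger_force: 60.0
tool shift -0.3 0.97 2.92 turn -0.029 ft [ 1.4  2.2 -4.4] [ 0.56 -0.15 -0.34] gap 17.5 t 36.55 q7 83.0 p [504.  -80.9  52.9] [1.7991e+02 8.0000e-02 1.6882e+02]
time: 36.88
ee_pos: [508.6, -64.1, 52.8]
orientation: [-180.0, 0.0, 159.5]
ft_force: [0.1, -0.3, -2.7]
finger_gap: 0.191
finger_force: 60.0
tilt [0.2 0.3] top z 67.3 TCP z 52.8 n 113 centre off (handle,across) [-2.8 -0.3] ring at [ 610.2 -101.8]
tool shift -1.26 -0.22 2.78 turn -0.009 ft [-0.7 -0.7 -3.4] [0.04 0.09 0.01] gap 17.5 t 36.9333 q7 74.0 p [508.5 -64.5  52.8] [-1.7996e+02  2.0000e-02  1.5944e+02]
top nut centre (np.float64(609.0), np.float64(-103.0)) flats at 37.22316743704535 11185.0
side nut centre (np.float64(607.0), np.float64(-102.0)) flats at 31.664804151995238 5814.0
keeper [66, 75, 86, 98, 105, 106, 106, 106, 106, 106, 106, 106, 106, 106, 106, 106, 106, 106, 107, 107, 107, 108, 108, 107, 107, 107]
```

```bash
python3 -m crank '[[0,0,-0.003,0,1],[0,0,-0.003,0,1],[0,0,-0.005,0,1],[0,0,-0.01,0,1],[0,0,-0.02,0,1],[0,0,-0.02,0,1],[0,0,-0.015,0,1],[0,0,0,1.1,1],[0,0,0,1.1,1],[0,0,0,1.1,1]]'; python3 -m crank '[[0,0,0,1.1,1],[0,0,0,1.1,1],[0,0,0,1.1,1],[0,0,0,1.1,1],[0,0,0,1.1,1],[0,0,0,1.1,1],[0,0,0,1,1],[0,0,0,0,1],[0,0,0,0,1]]';python3 nut.py; python3 ring.py; python3 go.py 427.6 73 60 94.5
```

```text
time: 37.87
ee_pos: [508.9, -64.1, 130.1]
orientation: [179.9, 0.1, 139.2]
ft_force: [-0.5, 0.8, -4.2]
finger_gap: 0.19
finger_force: 60.0
time: 38.62
ee_pos: [508.7, -63.8, 129.3]
orientation: [179.9, -0.0, 94.1]
ft_force: [-0.2, -0.1, -3.7]
finger_gap: 0.189
finger_force: 60.0
top nut centre (np.float64(609.0), np.float64(-102.0)) flats at 39.47862978399055 7644.0
side nut centre (np.float64(611.0), np.float64(-100.0)) flats at 2.279950179555584 5972.0
keeper [65, 74, 86, 97, 104, 105, 105, 105, 105, 105, 105, 106, 106, 105, 105, 105, 105, 106, 106, 106, 107, 107, 106, 106, 106, 106]
tilt [ 0.8 -0.4] top z 143.2 TCP z 129.0 n 125 centre off (handle,across) [-1.5 -0.8] ring at [ 517.1 -170.5]
tool shift 142.25 -71.21 68.92 turn -0.079 ft [-0.1  0.9 -3.6] [0.03 0.08 0.01] gap 17.5 t 38.7667 q7 15.0 p [508.6 -63.9 128.9] [ 1.7997e+02 -1.0000e-02  9.4020e+01]
```

```bash
python3 -m crank '[[0.0142,-0.0071,0,-0.08,1],[0.0142,-0.0071,0,0,1],[0.0142,-0.0071,0,0,1],[0.0142,-0.0071,0,0,1],[0.0142,-0.0071,0,0,1],[0.0142,-0.0071,0.014,0,1],[0.0142,-0.0071,0.014,0,1],[0.0142,-0.0071,0.014,0,1],[0.0142,-0.0071,0.014,0,1],[0.0142,-0.0071,0.014,0,1]]';python3 -m crank '[[0,0,0.015,0,1],[0,0,0.015,0,1],[0,0,0.01,0,1],[0,0,0,0,1],[0,0,0,0,1]]'; python3 go.py 427.6 73 9 94.5
```

```text
time: 39.6
ee_pos: [426.2, 73.5, 58.3]
orientation: [180.0, -0.0, 94.5]
ft_force: [1.5, -0.3, -3.5]
finger_gap: 0.189
finger_force: 60.0
time: 40.02
ee_pos: [426.7, 72.2, 18.5]
orientation: [-179.9, 0.0, 94.4]
ft_force: [0.6, -0.3, -2.1]
finger_gap: 0.189
finger_force: 60.0
tool shift 0.7 0.97 9.5 turn -0.016 ft [ 0.6 -0.3 -2.1] [0.04 0.04 0.01] gap 17.4 t 40.0167 q7 -1.0 p [426.7  72.2  18.5] [-179.95    0.     94.41]
```

```bash
python3 -m crank '[[0,0.0005,0.004,0,1],[0,0,0.003,0,1],[0,0,0.002,0,1],[0,0,0.001,0,1],[0,0,0,0,1]]' 15; python3 -m crank '[[0,0,0,0,0.2],[0,0,0,0,0.2],[0,0,0,0,0.2],[0,0,0,0,0.2],[0,0,-0.01,0,0.1],[0,0,-0.03,0,0.1],[0,0,-0.03,0,0.1],[0,0,-0.03,0,0.1],[0,0,-0.03,0,0.1],[0,0,0,0,0.1]]' 40
python3 - <<'E'
from dep import *
p,d=grab("top","10");s,_=grab("side","10")
cv2.imwrite("pics/w10.png",np.hstack([cv2.resize(crop("top",p,(195,145,355,265),3),(480,360)),cv2.resize(crop("side",s,(160,170,346,310),2),(320,360))])[...,::-1])
E
python3 go.py 427.6 73 60 94.5
```

```text
time: 40.43
ee_pos: [427.6, 72.2, 8.6]
orientation: [180.0, -0.0, 94.4]
ft_force: [0.5, -0.1, -2.9]
finger_gap: 0.193
finger_force: 15.0
time: 41.27
ee_pos: [430.9, 73.0, 144.1]
orientation: [179.4, -0.2, 94.4]
ft_force: [1.4, -0.4, 0.4]
finger_gap: 0.45
finger_force: 0.0
tool shift 0.45 -0.6 80.17 turn -0.018 ft [-0.   0.1 -0.4] [-0.05  0.1  -0.01] gap 41.5 t 41.3667 q7 -6.0 p [428.2  72.6 140.2] [ 1.798e+02 -7.000e-02  9.439e+01]
```

View pics/w10.png

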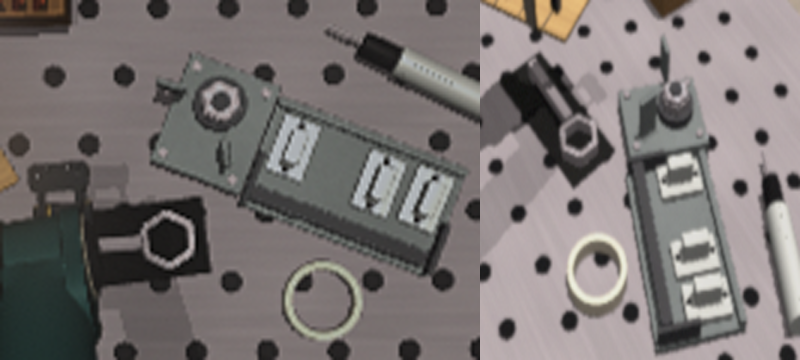

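```bash
cat > cast.py <<'E'
from dep import *
def castings(p,d,region,zb):
    # region: (x0,x1,y0,y1) world; zb: support height
    w=cloud(d=d);g=cv2.cvtColor(p,cv2.COLOR_RGB2HSV)
    reg=(w[...,0]>region[0])&(w[...,0]<region[1])&(w[...,1]>region[2])&(w[...,1]<region[3])
    m=(reg&(g[...,2]>130)&(g[...,1]<45)).astype(np.uint8)
    f=6;M=cv2.resize((np.where(reg,cv2.cvtColor(p,cv2.COLOR_RGB2GRAY),60)),None,fx=f,fy=f,interpolation=cv2.INTER_CUBIC)
    B=((M>135)&(cv2.resize(g[...,1],None,fx=f,fy=f)<60)).astype(np.uint8);B=cv2.morphologyEx(B,cv2.MORPH_CLOSE,np.ones((15,15)))
    out=[]
    for c in cv2.findContours(B,0,2)[0]:
        a=cv2.contourArea(c)/f/f
        if a<130: continue
        pts=np.array([at("top",uv((0,0),f,q),zb+12) for q in c[:,0]],np.float32)
        (cx,cy),(l,s),an=cv2.minAreaRect(pts);an=an if l>s else an+90;an=(an+90)%180-90
        r=np.hypot(w[...,0]-cx,w[...,1]-cy);k=(r<34)&(w[...,2]>zb+28)&(w[...,2]<zb+56);R=w[k]
        print("casting plate",round(cx,1),round(cy,1),"size",round(max(l,s),1),round(min(l,s),1),"yaw",round(an,1),"rib",np.median(R,0).round(1) if len(R) else None,R[:,:2].mean(0).round(1) if len(R) else None,len(R));out.append((cx,cy,an))
    return out
E
python3 - <<'E'
from cast import *
p,d=env.grab_frame("top");castings(p,d,(400,680,-420,-120),12)
E
python3 -c "
from h import *
for P in ((499.3,311.5,30.07),(495.6,309.7,31.3)):
  for y in (95,35,-25,-85): print(T(P,(17.5,y)).round(1))"
```

```text
casting plate 484.7 -366.9 size 75.5 49.1 yaw -23.9 rib [ 483.9 -365.    53.1] [ 485.6 -365.4] 69
casting plate 505.4 -306.5 size 76.7 49.0 yaw -22.2 rib [ 507.  -305.4   51.9] [ 507.1 -305.9] 65
casting plate 552.4 -197.0 size 76.2 49.6 yaw -21.7 rib [ 553.4 -196.4   52.4] [ 553.3 -196.5] 65
casting plate 644.6 -382.6 size 99.2 26.1 yaw 62.7 rib [ 640.2 -383.4   41.7] [ 640.3 -382.5] 44
[466.8 402.5]
[496.9 350.6]
[527.  298.6]
[557.  246.7]
[461.2 400. ]
[492.4 348.7]
[523.5 297.4]
[554.7 246.2]
```

```bash
python3 -m crank '[[0,0,0,-1.1,0.22],[0,0,0,-1.1,0.22],[0,0,0,-1.1,0.22],[0,0,0,-1.1,0.22],[0,0,0,-1.1,0.22],[0,0,0,-1.1,0.22],[0,0,0,-1.1,0.22],[0,0,0,-1.1,0.22],[0,0,0,-1.1,0.22],[0,0,0,-0.75,0.22]]' 40; python3 go.py 553 -196.6 140 158.3
python3 - <<'E'
from dep import *
g=cv2.cvtColor(np.load("top0.npz")["p"],cv2.COLOR_RGB2GRAY).astype(np.float32);P=(499.3,311.5,30.07)
rows=[];xs=list(range(-55,45,5));ys=np.arange(-125,125,.5)
for x in xs:
    q=np.array([proj("top",(*T(P,(x,y)),8)) for y in ys],np.float32);v=cv2.remap(g,q[:,:1],q[:,1:],cv2.INTER_CUBIC)[:,0]
    r=[]
    for y0 in (95,35,-25,-85):
        k=abs(ys-y0)<12;b=np.clip(np.percentile(v[k],70)-v[k],0,None)-4;b=np.clip(b,0,None);r.append((b*ys[k]).sum()/b.sum()-y0)
    rows.append(r)
rows=np.array(rows);print(np.round(rows.mean(0),1));
for j in range(4): print("slope deg",np.degrees(np.polyfit(xs,rows[:,j],1)[0]).round(2), end=" ")
c=cv2.cvtColor(np.load("top0.npz")["p"],cv2.COLOR_RGB2HSV).astype(np.float32)
for y in (-110,-55,5,65,110):
    X=np.arange(30,75,2.);q=np.array([proj("top",(*T(P,(x,y)),8)) for x in X],np.float32);print(y,[int(t) for t in cv2.remap(g,q[:,:1],q[:,1:],cv2.INTER_LINEAR)[:,0]])
X=np.arange(-80,-55,1.5)
for y in (-110,-55,5,65,110):
    q=np.array([proj("top",(*T(P,(x,y)),8)) for x in X],np.float32);print("near",y,[int(t) for t in cv2.remap(c[...,1],q[:,:1],q[:,1:],cv2.INTER_LINEAR)[:,0]])
E
```

```text
time: 42.25
ee_pos: [426.2, 71.9, 137.1]
orientation: [-179.9, -0.2, 158.6]
ft_force: [0.3, -0.2, -0.3]
finger_gap: 0.389
finger_force: 0.0
tool shift -216.1 -203.67 -2.95 turn 0.049 ft [ 0.3 -0.2 -0.3] [ 0.02  0.01 -0.02] gap 35.8 t 42.25 q7 56.0 p [426.2  71.9 137.1] [-1.7988e+02 -1.7000e-01  1.5859e+02]
[-0.1  0.1 -0.   0.2]
slope deg 0.79 slope deg 0.75 slope deg 0.82 slope deg 0.86 -110 [127, 127, 127, 128, 130, 130, 130, 130, 129, 127, 126, 124, 116, 106, 87, 69, 73, 84, 89, 89, 90, 96, 102]
-55 [131, 132, 133, 132, 132, 132, 132, 132, 131, 130, 129, 127, 108, 79, 57, 54, 69, 79, 82, 86, 93, 101, 109]
5 [133, 133, 133, 132, 132, 132, 132, 132, 132, 130, 125, 111, 83, 49, 54, 67, 81, 85, 82, 77, 66, 45, 39]
65 [133, 133, 132, 132, 132, 132, 132, 130, 128, 127, 126, 117, 93, 66, 53, 55, 68, 77, 79, 78, 87, 98, 108]
110 [132, 131, 132, 133, 133, 132, 130, 129, 127, 127, 126, 111, 84, 62, 55, 63, 74, 80, 79, 80, 91, 102, 111]
near -110 [28, 28, 28, 28, 27, 25, 24, 32, 49, 73, 95, 111, 120, 121, 121, 120, 120]
near -55 [24, 24, 24, 23, 22, 22, 24, 29, 54, 87, 113, 122, 127, 129, 129, 129, 129]
near 5 [21, 21, 20, 20, 20, 23, 26, 41, 69, 97, 120, 128, 132, 132, 132, 131, 131]
near 65 [20, 20, 20, 19, 18, 20, 24, 48, 84, 119, 134, 133, 132, 132, 131, 131, 131]
near 110 [19, 18, 17, 17, 19, 23, 29, 56, 91, 129, 137, 135, 133, 132, 131, 131, 131]
```

```bash
python3 -m crank '[[-0.0216,-0.0204,0,0.04,0.22],[-0.0216,-0.0204,0,0,0.22],[-0.0216,-0.0204,0,0,0.22],[-0.0216,-0.0204,0,0,0.22],[-0.0216,-0.0204,0,0,0.22],[-0.0216,-0.0204,0,0,0.22],[-0.0216,-0.0204,0,0,0.22],[-0.0216,-0.0204,0,0,0.22],[-0.0216,-0.0204,0,0,0.22],[-0.0216,-0.0204,0,0,0.22]]'; python3 -m crank '[[0,0,0.02,0,0.22],[0,0,0.02,0,0.22],[0,0,0,0,0.22],[0,0,0,0,0.22]]'; python3 go.py 553 -196.6 28 158.3
```

```text
time: 43.08
ee_pos: [550.8, -198.8, 136.5]
orientation: [-180.0, -0.2, 158.0]
ft_force: [0.3, 1.2, -0.5]
finger_gap: 0.393
finger_force: 0.0
time: 43.42
ee_pos: [549.8, -197.1, 96.3]
orientation: [-180.0, -0.3, 158.0]
ft_force: [0.6, 0.5, 0.0]
finger_gap: 0.39
finger_force: 0.0
tool shift -2.82 1.65 68.3 turn -0.044 ft [0.6 0.5 0. ] [-0.02  0.01 -0.04] gap 35.9 t 43.4167 q7 90.0 p [ 549.8 -197.1   96.3] [-179.96   -0.31  158.04]
```

```bash
python3 -m crank '[[-0.0028,0.0017,0.02,0,0.22],[0,0,0.02,0,0.22],[0,0,0.015,0,0.22],[0,0,0.008,0,0.22],[0,0,0.005,0,0.22],[0,0,0,0,0.22],[0,0,0,0,1],[0,0,0,0,1],[0,0,0,0,1],[0,0,0,0,1]]' 50; python3 -m crank '[[0,0,0,0,1],[0,0,0,0,1]]' ;python3 go.py 553 -196.6 28 158.3; python3 -m crank '[[0,0,-0.008,0,1],[0,0,-0.02,0,1],[0,0,-0.025,0,1],[0,0,-0.025,0,1],[0,0,-0.025,0,1],[0,0,-0.02,0,1],[0,0,0,0,1],[0,0,0,0,1]]'; python3 go.py 460 395 145 210.8
```

```text
time: 44.25
ee_pos: [555.6, -197.4, 31.7]
orientation: [180.0, 0.1, 158.0]
ft_force: [-1.1, 0.3, 3.5]
finger_gap: 0.215
finger_force: 50.0
time: 44.42
ee_pos: [555.6, -197.4, 31.7]
orientation: [180.0, 0.1, 158.0]
ft_force: [-0.2, -0.1, 5.4]
finger_gap: 0.212
finger_force: 50.0
tool shift 2.71 -0.27 3.65 turn -0.042 ft [-0.2 -0.1  5.4] [0.01 0.18 0.06] gap 19.5 t 44.4167 q7 91.0 p [ 555.6 -197.4   31.7] [1.7998e+02 1.0000e-01 1.5805e+02]
time: 45.08
ee_pos: [555.1, -197.1, 154.3]
orientation: [180.0, 0.1, 158.0]
ft_force: [-0.2, -0.1, -2.5]
finger_gap: 0.214
finger_force: 50.0
tool shift 309.6 513.61 9.3 turn -8.793 ft [-0.2 -0.1 -2.5] [0.   0.02 0.  ] gap 19.7 t 45.0833 q7 89.0 p [ 555.1 -197.1  154.3] [1.7997e+02 1.0000e-01 1.5804e+02]
```

```bash
python3 -m crank '[[0.008,0.013,0,0,1],[0.0155,0.0257,0,0,1],[0.0155,0.0257,0,0,1],[0.0155,0.0257,0,0,1],[0.0155,0.0257,0,0,1],[0.0155,0.0257,0,0,1],[0.0155,0.0257,0,0,1],[0.0155,0.0257,0,0,1],[0.0155,0.0257,0,0,1],[0.0155,0.0257,0,0,1]]'; python3 -m crank '[[0.0155,0.0257,0,0,1],[0.0155,0.0257,0,0,1],[0.0155,0.0257,0,0,1],[0.0155,0.0257,0,0,1],[0.0155,0.0257,0,0,1],[0.0155,0.0257,0,0,1],[0.0155,0.0257,0,0,1],[0.0155,0.0257,0,0,1],[0.0155,0.0257,0,0,1],[0.0155,0.0257,0,0,1]]';python3 -m crank '[[0,0,0,-1.1,1],[0,0,0,-1.1,1],[0,0,0,-1.1,1],[0,0,0,-1.1,1],[0,0,0,-1.1,1],[0,0,0,-1.1,1],[0,0,0,-1.1,1],[0,0,0,-1.1,1],[0,0,0,0,1],[0,0,0,0,1]]';python3 go.py 458.5 398 60 210.8;python3 - <<'E'
from cast import *
p,d=grab("top","11");s,_=grab("side","11");castings(p,d,(400,680,-420,-120),12)
w=cloud(d=d)
cv2.imwrite("pics/w11.png",np.hstack([cv2.resize(crop("top",p,(100,150,220,250),4),(480,400)),cv2.resize(crop("side",s,(130,110,240,200),3),(320,262)) if 0 else cv2.resize(crop("side",s,(130,90,250,240),3),(320,400))])[...,::-1])
E
```

```text
time: 45.92
ee_pos: [507.4, 85.7, 151.6]
orientation: [-179.9, -0.2, 158.0]
ft_force: [0.4, 0.3, -1.5]
finger_gap: 0.215
finger_force: 50.0
time: 46.75
ee_pos: [460.1, 381.3, 151.2]
orientation: [-179.8, -0.1, 158.1]
ft_force: [0.6, 0.5, -2.8]
finger_gap: 0.209
finger_force: 50.0
time: 47.58
ee_pos: [460.9, 380.0, 151.8]
orientation: [-180.0, -0.2, -149.3]
ft_force: [-0.0, -0.1, -1.9]
finger_gap: 0.215
finger_force: 50.0
tool shift -7.1 16.66 91.76 turn -0.025 ft [-0.  -0.1 -1.9] [ 0.01  0.02 -0.  ] gap 19.8 t 47.5833 q7 72.0 p [460.9 380.  151.8] [-180.     -0.19 -149.35]
casting plate 484.8 -367.0 size 75.7 49.8 yaw -23.8 rib [ 485.7 -365.5   51.5] [ 485.5 -365.7] 68
casting plate 505.5 -306.6 size 77.4 49.7 yaw -22.3 rib [ 506.9 -305.4   52.3] [ 506.6 -305.9] 67
casting plate 654.9 -388.2 size 99.9 53.4 yaw 63.2 rib [ 640.8 -379.    42. ] [ 641.9 -379.5] 50
```

View pics/w11.png

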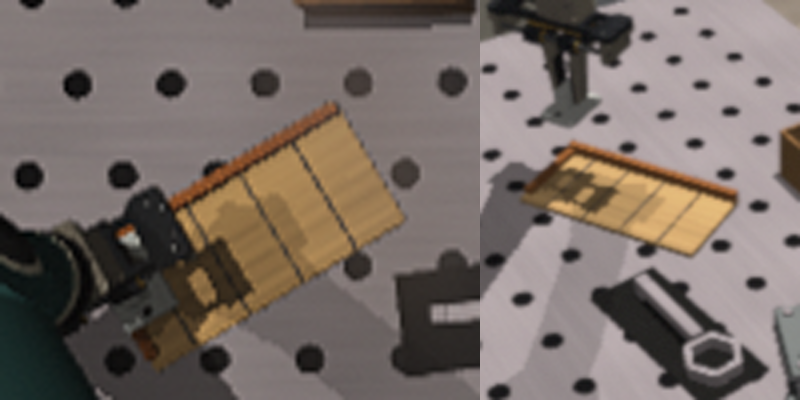

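```bash
python3 go.py 462.5 400.3 45 210.8; python3 -m crank '[[-0.003,0.005,0.02,0,1],[-0.003,0.005,0.02,0,1],[-0.0026,0.005,0.02,0,1],[-0.0026,0.0035,0.02,0,1],[0,0,0.02,0,1],[0,0,0.006,0,1],[0,0,0,0,1],[0,0,0,0,1]]';python3 go.py 462.5 400.3 29 210.8
```

```text
tool shift -11.18 16.5 107.52 turn -0.019 ft [-0.5  0.9 -2.5] [ 0.07 -0.06 -0.02] gap 19.6 t 47.6833 q7 72.0 p [461.3 380.4 152.5] [-1.7999e+02 -1.1000e-01 -1.4931e+02]
time: 48.35
ee_pos: [461.9, 402.6, 47.8]
orientation: [-180.0, -0.0, -149.2]
ft_force: [-0.2, 0.5, -1.8]
finger_gap: 0.213
finger_force: 50.0
tool shift 0.68 -2.23 18.78 turn 0.0 ft [-0.2  0.5 -1.8] [ 0.1  -0.01 -0.04] gap 19.6 t 48.35 q7 69.0 p [461.9 402.6  47.8] [-1.7999e+02 -1.0000e-02 -1.4920e+02]
```

```bash
python3 -m crank '[[0.0007,-0.0022,0.01,0,1],[0,0,0.0065,0,1],[0,0,0,0,1],[0,0,0,0,1]]';python3 go.py 462.5 400.3 29 210.8; python3 -m crank '[[-0.003,0,0,0,1],[-0.003,0,0,0,1],[0,0,0,0,1],[0,0,0,0,1]]'; python3 go.py 465.6 402.2 28 210.8
```

```text
time: 48.68
ee_pos: [462.4, 400.0, 31.0]
orientation: [-180.0, -0.0, -149.2]
ft_force: [1.0, -0.5, -1.9]
finger_gap: 0.209
finger_force: 50.0
tool shift -0.29 0.19 1.98 turn 0.003 ft [ 1.  -0.5 -1.9] [0.06 0.   0.02] gap 19.3 t 48.6833 q7 69.0 p [462.4 400.   31. ] [-1.7999e+02 -2.0000e-02 -1.4918e+02]
time: 49.02
ee_pos: [467.9, 403.7, 31.4]
orientation: [180.0, 0.0, -149.2]
ft_force: [0.1, 0.0, -2.5]
finger_gap: 0.212
finger_force: 50.0
tool shift 2.75 -0.08 3.37 turn 0.006 ft [ 0.1  0.  -2.5] [ 0.06 -0.    0.02] gap 19.5 t 49.0167 q7 69.0 p [467.9 403.7  31.4] [ 1.7999e+02  4.0000e-02 -1.4916e+02]
```

```bash
python3 -m crank '[[-0.0015,0,0,0,1],[0,0,0,0,1],[0,0,0,0,1]]'; python3 -m crank '[[-0.0015,0,0,0,1],[0,0,0,0,1],[0,0,0,0,1]]'; python3 -m crank '[[-0.002,0,0,0,1],[0,0,0,0,1],[0,0,0,0,1]]'; python3 go.py 465.6 402.2 28 210.8
```

```text
time: 49.27
ee_pos: [468.9, 404.2, 31.1]
orientation: [180.0, 0.0, -149.2]
ft_force: [0.6, -0.1, -3.0]
finger_gap: 0.217
finger_force: 50.0
time: 49.52
ee_pos: [469.0, 404.3, 30.8]
orientation: [-180.0, -0.1, -149.1]
ft_force: [-3.6, -2.7, -0.5]
finger_gap: 0.214
finger_force: 50.0
time: 49.77
ee_pos: [469.1, 404.3, 30.4]
orientation: [-179.9, -0.4, -149.1]
ft_force: [-7.6, -4.6, 3.4]
finger_gap: 0.213
finger_force: 50.0
tool shift 4.12 -0.02 2.43 turn 0.011 ft [-7.6 -4.6  3.4] [-1.01  1.72  0.04] gap 19.6 t 49.7667 q7 69.0 p [469.1 404.3  30.4] [-179.94   -0.37 -149.13]
```

```bash
python3 -m crank '[[0.0015,0,0.001,0,1],[0,0,0.001,0,1],[0,0,0.001,0,1],[0,0,0,0,1]]'; python3 -m crank '[[0,0,0.001,0,1],[0,0,0,0,1]]';python3 -m crank '[[0,0,0.001,0,1],[0,0,0,0,1]]'; python3 go.py 465.6 402.2 28 210.8
```

```text
time: 50.1
ee_pos: [469.0, 404.3, 27.9]
orientation: [-180.0, -0.2, -149.1]
ft_force: [-5.6, -2.9, 1.6]
finger_gap: 0.218
finger_force: 50.0
time: 50.27
ee_pos: [469.0, 404.3, 27.8]
orientation: [-180.0, -0.2, -149.1]
ft_force: [-7.6, -5.6, 8.3]
finger_gap: 0.214
finger_force: 50.0
time: 50.43
ee_pos: [469.0, 404.3, 27.7]
orientation: [-179.9, -0.2, -149.1]
ft_force: [-9.5, -6.7, 15.1]
finger_gap: 0.212
finger_force: 50.0
tool shift 4.0 -0.04 -0.27 turn 0.011 ft [-9.5 -6.7 15.1] [-1.55  2.06  0.1 ] gap 19.5 t 50.4333 q7 69.0 p [469.  404.3  27.7] [-179.94   -0.2  -149.14]
```

```bash
python3 -m crank '[[0,0,-0.0015,0,1],[0,0,0,0,0.22],[0,0,0,0,0.22],[0,0,0,0,0.22],[0,0,0,0,0.22],[0,0,-0.02,0,0.22],[0,0,-0.03,0,0.22],[0,0,-0.03,0,0.22],[0,0,-0.03,0,0.22],[0,0,0,0,0.22]]'; python3 -m crank '[[-0.0155,-0.0257,0,0,0.22],[-0.0155,-0.0257,0,0,0.22],[-0.0155,-0.0257,0,0,0.22],[-0.0155,-0.0257,0,0,0.22],[-0.0155,-0.0257,0,0,0.22],[-0.0155,-0.0257,0,0,0.22],[0,0,0,0,0.22]]'
cat > chk.py <<'E'
from cast import *
import sys
BP=(499.25,311.6,30.8)
def run(tag):
    p,d=grab("top",tag);s,_=grab("side",tag)
    o=castings(p,d,(360,680,-420,-120),12)
    for c in castings(p,d,(350,640,180,460),8):
        a=np.radians(BP[2]);dx=c[0]-BP[0],c[1]-BP[1];print("  board frame",round(dx[0]*np.cos(a)+dx[1]*np.sin(a),1),round(-dx[0]*np.sin(a)+dx[1]*np.cos(a),1),"yaw rel",round(c[2]-BP[2],1))
run(sys.argv[1])
E
python3 chk.py 12; python3 go.py 507 -306 150 158.3
```

```text
time: 51.27
ee_pos: [473.8, 408.3, 144.2]
orientation: [179.9, 0.7, -149.2]
ft_force: [0.7, 0.3, -0.0]
finger_gap: 0.389
finger_force: 0.0
time: 51.85
ee_pos: [635.9, 314.1, 136.9]
orientation: [-179.7, 0.1, -149.6]
ft_force: [0.8, -1.1, 0.4]
finger_gap: 0.391
finger_force: 0.0
casting plate 387.8 -202.5 size 163.9 52.0 yaw 89.4 rib None None 0
casting plate 485.1 -366.8 size 76.6 50.7 yaw -24.0 rib [ 483.9 -365.1   53.2] [ 485.6 -365.7] 69
casting plate 505.4 -306.6 size 78.1 50.3 yaw -22.2 rib [ 506.9 -305.3   52.4] [ 506.7 -305.9] 68
casting plate 656.0 -197.6 size 154.8 39.7 yaw 89.5 rib None None 0
casting plate 654.5 -388.3 size 100.8 54.7 yaw 63.0 rib [ 640.4 -379.7   41.6] [ 642.3 -383.1] 43
tool shift 425.13 -474.57 -13.28 turn 8.73 ft [ 0.4  0.3 -0.8] [0.09 0.05 0.  ] gap 35.9 t 51.95 q7 86.0 p [630.5 319.1 136.7] [-1.7999e+02 -2.0000e-02 -1.4932e+02]
```

```bash
python3 -m crank '[[0,0,-0.01,1.1,0.22],[0,0,0,1.1,0.22],[0,0,0,1.1,0.22],[0,0,0,1.1,0.22],[0,0,0,1.1,0.22],[0,0,0,1.1,0.22],[0,0,0,1.1,0.22],[0,0,0,1.03,0.22]]'; python3 -m crank '[[-0.0056,-0.029,0,0,0.22],[-0.0056,-0.029,0,0,0.22],[-0.0056,-0.029,0,0,0.22],[-0.0056,-0.029,0,0,0.22],[-0.0056,-0.029,0,0,0.22],[-0.0056,-0.029,0,0,0.22],[-0.0056,-0.029,0,0,0.22],[-0.0056,-0.029,0,0,0.22],[-0.0056,-0.029,0,0,0.22],[-0.0056,-0.029,0,0,0.22]]';python3 -m crank '[[-0.0056,-0.029,0,0,0.22],[-0.0056,-0.029,0,0,0.22],[-0.0056,-0.029,0,0,0.22],[-0.0056,-0.029,0,0,0.22],[-0.0056,-0.029,0,0,0.22],[-0.0056,-0.029,0,0,0.22],[-0.0056,-0.029,0,0,0.22],[0,0,0,0,0.22],[0,0,0,0,0.22]]'; python3 chk.py 13; python3 go.py 507 -306 100 158.3
```

```text
time: 52.62
ee_pos: [627.8, 322.4, 147.4]
orientation: [180.0, -0.1, 158.3]
ft_force: [0.4, 0.4, -0.9]
finger_gap: 0.39
finger_force: 0.0
time: 53.45
ee_pos: [574.0, 30.9, 147.7]
orientation: [179.9, -0.0, 158.6]
ft_force: [0.5, 0.1, 0.3]
finger_gap: 0.388
finger_force: 0.0
time: 54.2
ee_pos: [536.6, -173.2, 147.6]
orientation: [180.0, 0.0, 158.4]
ft_force: [-0.8, 0.3, -0.7]
finger_gap: 0.391
finger_force: 0.0
casting plate 484.8 -367.0 size 75.7 49.8 yaw -23.8 rib [ 483.9 -365.4   51.6] [ 485.4 -365.6] 70
casting plate 645.2 -383.2 size 99.5 29.5 yaw 63.7 rib [ 640.5 -382.9   41.1] [ 642.  -382.7] 44
casting plate 466.1 401.6 size 75.6 50.2 yaw 30.8 rib [468.2 399.4  47.9] [467.2 399.7] 72
  board frame 17.6 94.3 yaw rel -0.0
tool shift -21.08 -136.96 47.52 turn 0.052 ft [0.3 0.1 0.4] [ 0.01 -0.05  0.01] gap 36.1 t 54.3 q7 87.0 p [ 537.3 -170.8  147.5] [ 1.7993e+02 -1.0000e-02  1.5861e+02]
```

```bash
python3 -m crank '[[-0.0042,-0.0274,0,0.12,0.22],[-0.0042,-0.0274,0,0,0.22],[-0.0042,-0.0274,0,0,0.22],[-0.0042,-0.0274,0,0,0.22],[-0.0042,-0.0274,0,0,0.22],[0,0,0.02,0,0.22],[0,0,0.02,0,0.22],[0,0,0,0,0.22],[0,0,0,0,0.22],[0,0,0,0,0.22]]'; python3 chk.py 14; python3 go.py 506.3 -306.1 31.5 157.8
```

```text
time: 55.13
ee_pos: [506.1, -306.5, 108.3]
orientation: [180.0, 0.0, 157.9]
ft_force: [-0.2, -0.5, 0.5]
finger_gap: 0.394
finger_force: 0.0
casting plate 644.6 -383.1 size 99.9 30.4 yaw 63.2 rib [ 640.5 -379.3   41.5] [ 641.9 -380.5] 53
casting plate 466.1 401.6 size 75.8 50.2 yaw 30.8 rib [468.3 398.8  48.8] [467.9 399.7] 72
  board frame 17.6 94.3 yaw rel -0.0
tool shift 0.34 1.15 77.33 turn 0.007 ft [ 0.1 -0.4 -0. ] [-0.04  0.   -0.  ] gap 35.8 t 55.2333 q7 101.0 p [ 506.2 -307.3  108.8] [1.7999e+02 1.2000e-01 1.5784e+02]
```

```bash
python3 -m crank '[[0,0.0005,0.02,0,0.22],[0,0,0.02,0,0.22],[0,0,0.01,0,0.22],[0,0,0,0,0.22],[0,0,0,0,0.22]]'; python3 go.py 506.3 -306.1 31.5 157.8
```

```text
time: 55.65
ee_pos: [505.4, -307.4, 57.9]
orientation: [180.0, 0.0, 157.8]
ft_force: [0.3, 0.2, 0.4]
finger_gap: 0.39
finger_force: 0.0
tool shift -0.39 1.54 26.44 turn -0.007 ft [0.3 0.2 0.4] [-0.03 -0.03 -0.04] gap 35.9 t 55.65 q7 102.0 p [ 505.4 -307.4   57.9] [180.     0.   157.76]
```

```bash
python3 -m crank '[[-0.0004,0.0015,0.012,0,0.22],[0,0,0.01,0,0.22],[0,0,0.0045,0,0.22],[0,0,0,0,0.22],[0,0,0,0,1],[0,0,0,0,1],[0,0,0,0,1],[0,0,0,0,1],[0,0,0,0,1],[0,0,0,0,1]]' 50;python3 go.py 506.3 -306.1 31.5 157.8; python3 -m crank '[[0,0,-0.008,0,1],[0,0,-0.02,0,1],[0,0,-0.025,0,1],[0,0,-0.025,0,1],[0,0,-0.025,0,1],[0,0,-0.02,0,1],[0,0,0,0,1],[0,0,0,0,1]]'; python3 go.py 494 345 145 210.8
```

```text
time: 56.48
ee_pos: [506.3, -306.4, 31.4]
orientation: [-180.0, 0.0, 157.7]
ft_force: [0.3, -1.5, 0.8]
finger_gap: 0.216
finger_force: 50.0
tool shift 0.11 0.33 -0.08 turn -0.01 ft [ 0.3 -1.5  0.8] [-0.1  -0.05 -0.03] gap 19.9 t 56.4833 q7 102.0 p [ 506.3 -306.4   31.4] [-1.7999e+02  4.0000e-02  1.5774e+02]
time: 57.15
ee_pos: [506.4, -306.3, 155.1]
orientation: [180.0, 0.1, 157.7]
ft_force: [-0.1, -0.7, -2.8]
finger_gap: 0.213
finger_force: 50.0
tool shift 258.15 598.07 10.09 turn -8.842 ft [-0.1 -0.7 -2.8] [ 0.03  0.   -0.01] gap 19.6 t 57.15 q7 101.0 p [ 506.4 -306.3  155.1] [1.7999e+02 1.2000e-01 1.5775e+02]
```

```bash
python3 -m crank '[[0.006,0.014,0,0,1],[0.0117,0.0272,0,0,1],[0.0117,0.0272,0,0,1],[0.0117,0.0272,0,0,1],[0.0117,0.0272,0,0,1],[0.0117,0.0272,0,0,1],[0.0117,0.0272,0,0,1],[0.0117,0.0272,0,0,1],[0.0117,0.0272,0,0,1],[0.0117,0.0272,0,0,1]]'; python3 -m crank '[[0.0117,0.0272,0,0,1],[0.0117,0.0272,0,0,1],[0.0117,0.0272,0,0,1],[0.0117,0.0272,0,0,1],[0.0117,0.0272,0,0,1],[0.0117,0.0272,0,0,1],[0.0117,0.0272,0,0,1],[0.0117,0.0272,0,0,1],[0.0117,0.0272,0,0,1],[0.0117,0.0272,0,0,1]]';python3 -m crank '[[0.0117,0.0272,0,-1.1,1],[0,0,0,-1.1,1],[0,0,0,-1.1,1],[0,0,0,-1.1,1],[0,0,0,-1.1,1],[0,0,0,-1.1,1],[0,0,0,-1.1,1],[0,0,0,-1.14,1],[0,0,0,0,1],[0,0,0,0,1]]';python3 go.py 491.5 347.7 50 210.8; python3 chk.py 15
```

```text
time: 57.98
ee_pos: [499.3, -23.0, 152.3]
orientation: [-179.9, -0.2, 157.7]
ft_force: [1.3, -0.2, -2.1]
finger_gap: 0.215
finger_force: 50.0
time: 58.82
ee_pos: [494.3, 272.3, 152.0]
orientation: [-179.8, -0.1, 157.8]
ft_force: [0.8, 0.2, -2.2]
finger_gap: 0.215
finger_force: 50.0
time: 59.65
ee_pos: [494.4, 300.4, 152.4]
orientation: [180.0, -0.2, -149.4]
ft_force: [0.1, 0.4, -2.8]
finger_gap: 0.212
finger_force: 50.0
tool shift -21.58 42.15 102.44 turn -0.036 ft [ 0.1  0.4 -2.8] [0.04 0.01 0.03] gap 19.5 t 59.65 q7 80.0 p [494.4 300.4 152.4] [ 1.7997e+02 -1.7000e-01 -1.4942e+02]
casting plate 484.8 -367.0 size 76.2 49.8 yaw -23.8 rib [ 484.  -365.3   52.6] [ 485.6 -365.7] 67
casting plate 654.5 -388.5 size 101.3 54.0 yaw 62.8 rib [ 640.5 -385.    41.5] [ 640.6 -384.1] 46
```

```bash
python3 -m crank '[[-0.005,0.01,0.01,-0.03,1],[-0.005,0.01,0.02,0,1],[-0.0056,0.011,0.02,0,1],[-0.0056,0.011,0.02,0,1],[0,0,0.02,0,1],[0,0,0.01,0,1],[0,0,0,0,1],[0,0,0,0,1],[0,0,0,0,1]]';python3 go.py 491.2 347.5 30 210.8
```

```text
time: 60.5
ee_pos: [492.6, 348.3, 55.0]
orientation: [-180.0, 0.1, -149.1]
ft_force: [-0.4, -0.3, -1.8]
finger_gap: 0.215
finger_force: 50.0
tool shift 1.61 -0.02 24.95 turn 0.021 ft [-0.4 -0.3 -1.8] [ 0.05 -0.03  0.01] gap 19.8 t 60.5 q7 74.0 p [492.6 348.3  55. ] [-1.8000e+02  9.0000e-02 -1.4908e+02]
```

```bash
python3 -m crank '[[0,0.0,0.012,0.02,1],[0,0,0.01,0,1],[0,0,0.003,0,1],[0,0,0,0,1],[0,0,0,0,1]]';python3 go.py 496.4 350.6 28 210.8; python3 -m crank '[[-0.002,0,0,0,1],[-0.002,0,0,0,1],[0,0,0,0,1],[0,0,0,0,1]]'; python3 -m crank '[[-0.0015,0,0,0,1],[0,0,0,0,1],[0,0,0,0,1]]'; python3 go.py 496.4 350.6 28 210.8
```

```text
time: 60.92
ee_pos: [491.8, 347.9, 28.9]
orientation: [180.0, -0.0, -149.2]
ft_force: [-0.7, 0.5, -1.6]
finger_gap: 0.214
finger_force: 50.0
tool shift -5.33 -0.07 0.86 turn 0.006 ft [-0.7  0.5 -1.6] [ 0.05  0.05 -0.09] gap 19.7 t 60.9167 q7 73.0 p [491.8 347.9  28.9] [ 1.8000e+02 -2.0000e-02 -1.4916e+02]
time: 61.25
ee_pos: [495.6, 350.3, 29.3]
orientation: [180.0, 0.0, -149.2]
ft_force: [-0.7, -0.3, -2.2]
finger_gap: 0.213
finger_force: 50.0
time: 61.5
ee_pos: [496.7, 350.9, 29.2]
orientation: [180.0, 0.0, -149.2]
ft_force: [-0.8, -0.6, -1.9]
finger_gap: 0.215
finger_force: 50.0
tool shift 0.39 -0.13 1.16 turn 0.008 ft [-0.8 -0.6 -1.9] [0.01 0.01 0.01] gap 19.8 t 61.5 q7 74.0 p [496.7 350.9  29.2] [ 1.8000e+02  1.0000e-02 -1.4915e+02]
```

```bash
python3 -m crank '[[-0.0015,0,0,0,1],[0,0,0,0,1],[0,0,0,0,1]]';python3 -m crank '[[-0.0015,0,0,0,1],[0,0,0,0,1],[0,0,0,0,1]]';  python3 -m crank '[[-0.0015,0,0,0,1],[0,0,0,0,1],[0,0,0,0,1]]'; python3 go.py 496.4 350.6 28 210.8
```

```text
time: 61.75
ee_pos: [497.9, 351.7, 29.1]
orientation: [-180.0, -0.0, -149.2]
ft_force: [0.1, -0.4, -1.9]
finger_gap: 0.211
finger_force: 50.0
time: 62.0
ee_pos: [498.0, 351.7, 28.7]
orientation: [-180.0, -0.2, -149.1]
ft_force: [-4.0, -2.4, 0.6]
finger_gap: 0.213
finger_force: 50.0
time: 62.25
ee_pos: [498.1, 351.7, 28.5]
orientation: [-180.0, -0.3, -149.1]
ft_force: [-7.3, -5.1, 2.4]
finger_gap: 0.213
finger_force: 50.0
tool shift 2.03 -0.09 0.5 turn 0.01 ft [-7.3 -5.1  2.4] [-0.97  1.65  0.05] gap 19.6 t 62.25 q7 74.0 p [498.1 351.7  28.5] [-179.96   -0.33 -149.14]
```

Against the fence. Lower, release, leave.

```bash
python3 -m crank '[[0.0015,0,0.001,0,1],[0,0,0.001,0,1],[0,0,0,0,1],[0,0,0,0,1]]'; python3 go.py 496.4 350.6 28 210.8;  python3 -m crank '[[0,0,0,0,0.22],[0,0,0,0,0.22],[0,0,0,0,0.22],[0,0,0,0,0.22],[0,0,-0.02,0,0.22],[0,0,-0.03,0,0.22],[0,0,-0.03,0,0.22],[0,0,-0.03,0,0.22],[0,0,-0.01,0,0.22],[0,0,0,0,0.22]]'; python3 -m crank '[[0,0,0,1.1,0.22],[0,0,0,1.1,0.22],[0,0,0,1.1,0.22],[0,0,0,1.1,0.22],[0,0,0,1.1,0.22],[0,0,0,1.1,0.22],[0,0,0,1.1,0.22],[0,0,0,1.34,0.22],[0,0,0,0.2,0.22],[0,0,0,0,0.22]]';python3 go.py 494 -327 140 156.2
```

```text
time: 62.58
ee_pos: [498.0, 351.7, 27.5]
orientation: [-180.0, -0.2, -149.1]
ft_force: [-7.3, -4.0, 6.9]
finger_gap: 0.213
finger_force: 50.0
tool shift 1.93 -0.11 -0.52 turn 0.009 ft [-7.3 -4.   6.9] [-0.85  1.48  0.07] gap 19.6 t 62.5833 q7 74.0 p [498.  351.7  27.5] [-1.7997e+02 -1.6000e-01 -1.4915e+02]
time: 63.42
ee_pos: [501.1, 353.9, 150.4]
orientation: [180.0, 0.4, -149.2]
ft_force: [1.0, -0.3, 0.4]
finger_gap: 0.391
finger_force: 0.0
time: 64.25
ee_pos: [498.5, 352.0, 145.5]
orientation: [-179.9, -0.0, 156.4]
ft_force: [0.7, -1.3, -0.6]
finger_gap: 0.391
finger_force: 0.0
tool shift -267.53 -624.11 5.47 turn 0.036 ft [ 0.7 -1.3 -0.6] [ 0.03  0.02 -0.02] gap 36.0 t 64.25 q7 27.0 p [498.5 352.  145.5] [-1.7987e+02 -3.0000e-02  1.5641e+02]
```

```bash
python3 -m crank '[[-0.0125,-0.0285,0,0,0.22],[-0.0125,-0.0285,0,0,0.22],[-0.0125,-0.0285,0,0,0.22],[-0.0125,-0.0285,0,0,0.22],[-0.0125,-0.0285,0,0,0.22],[-0.0125,-0.0285,0,0,0.22],[-0.0125,-0.0285,0,0,0.22],[-0.0125,-0.0285,0,0,0.22],[-0.0125,-0.0285,0,0,0.22],[-0.0125,-0.0285,0,0,0.22]]'; python3 -m crank '[[-0.0125,-0.0285,0,0,0.22],[-0.0125,-0.0285,0,0,0.22],[-0.0125,-0.0285,0,0,0.22],[-0.0125,-0.0285,0,0,0.22],[-0.0125,-0.0285,0,0,0.22],[-0.0125,-0.0285,0,0,0.22],[-0.0125,-0.0285,0,0,0.22],[0,0,0,0,0.22],[0,0,0,0,0.22]]'; python3 chk.py 16; python3 go.py 485.2 -366.2 60 156.2
```

```text
time: 65.08
ee_pos: [498.5, 39.6, 146.6]
orientation: [-180.0, -0.0, 156.5]
ft_force: [-0.0, 0.6, -0.5]
finger_gap: 0.39
finger_force: 0.0
time: 65.83
ee_pos: [498.1, -178.6, 146.4]
orientation: [-180.0, -0.0, 156.2]
ft_force: [-0.3, 0.1, -0.2]
finger_gap: 0.388
finger_force: 0.0
casting plate 484.9 -366.9 size 75.7 49.4 yaw -23.9 rib [ 485.7 -365.4   52.4] [ 485.8 -365.9] 68
casting plate 645.2 -383.2 size 99.5 29.5 yaw 63.7 rib [ 640.4 -383.3   41.6] [ 639.8 -382.2] 44
casting plate 481.6 375.9 size 110.4 75.9 yaw -59.2 rib [479.6 390.2  49.2] [479.8 379.9] 77
  board frame 17.8 64.3 yaw rel -90.0
tool shift -63.98 -179.94 86.49 turn 0.035 ft [-0.2  0.6  0.1] [ 0.04 -0.    0.  ] gap 35.8 t 65.9333 q7 86.0 p [ 498.6 -175.7  146.5] [ 1.7998e+02 -7.0000e-02  1.5641e+02]
```

```bash
python3 -m crank '[[-0.0107,-0.03,0,0.03,0.22],[-0.0107,-0.03,0,0,0.22],[-0.0107,-0.03,0,0,0.22],[-0.0107,-0.03,0,0,0.22],[-0.0107,-0.03,0.01,0,0.22],[-0.0107,-0.03,0.02,0,0.22],[0,0,0.03,0,0.22],[0,0,0.026,0,0.22],[0,0,0,0,0.22],[0,0,0,0,0.22]]'; python3 go.py 485.2 -366.2 31.5 156.1
```

```text
time: 66.77
ee_pos: [484.7, -364.9, 59.9]
orientation: [179.9, -0.2, 156.3]
ft_force: [-0.4, 0.5, 0.3]
finger_gap: 0.391
finger_force: 0.0
tool shift -1.01 -0.96 28.39 turn 0.03 ft [-0.4  0.5  0.3] [ 0.02 -0.   -0.02] gap 36.0 t 66.7667 q7 107.0 p [ 484.7 -364.9   59.9] [179.92  -0.2  156.28]
```

```bash
python3 -m crank '[[-0.001,-0.001,0.012,0.03,0.22],[0,0,0.01,0,0.22],[0,0,0.0055,0,0.22],[0,0,0,0,0.22],[0,0,0,0,1],[0,0,0,0,1],[0,0,0,0,1],[0,0,0,0,1],[0,0,0,0,1],[0,0,0,0,1]]' 50;python3 go.py 485.2 -366.2 31.5 156.1; python3 -m crank '[[0,0,-0.008,0,1],[0,0,-0.02,0,1],[0,0,-0.025,0,1],[0,0,-0.025,0,1],[0,0,-0.025,0,1],[0,0,-0.02,0,1],[0,0,0,0,1],[0,0,0,0,1]]'; python3 go.py 521.9 296 145 156.1
```

```text
time: 67.6
ee_pos: [485.7, -368.5, 34.1]
orientation: [180.0, 0.0, 155.9]
ft_force: [0.1, 1.1, 2.5]
finger_gap: 0.213
finger_force: 50.0
tool shift 1.39 1.9 2.65 turn -0.028 ft [0.1 1.1 2.5] [ 0.32 -0.05 -0.01] gap 19.6 t 67.6 q7 108.0 p [ 485.7 -368.5   34.1] [1.7998e+02 5.0000e-02 1.5593e+02]
time: 68.27
ee_pos: [485.3, -368.9, 157.1]
orientation: [-180.0, 0.1, 155.9]
ft_force: [0.3, -0.3, -3.7]
finger_gap: 0.212
finger_force: 50.0
tool shift 237.94 621.92 12.15 turn -0.032 ft [ 0.3 -0.3 -3.7] [0.03 0.02 0.  ] gap 19.5 t 68.2667 q7 106.0 p [ 485.3 -368.9  157.1] [-1.7998e+02  9.0000e-02  1.5591e+02]
```

```bash
python3 -m crank '[[0.006,0.014,0,0,1],[0.0111,0.029,0,0,1],[0.0111,0.029,0,0,1],[0.0111,0.029,0,0,1],[0.0111,0.029,0,0,1],[0.0111,0.029,0,0,1],[0.0111,0.029,0,0,1],[0.0111,0.029,0,0,1],[0.0111,0.029,0,0,1],[0.0111,0.029,0,0,1]]'; python3 -m crank '[[0.0111,0.029,0,0,1],[0.0111,0.029,0,0,1],[0.0111,0.029,0,0,1],[0.0111,0.029,0,0,1],[0.0111,0.029,0,0,1],[0.0111,0.029,0,0,1],[0.0111,0.029,0,0,1],[0.0111,0.029,0,0,1],[0.0111,0.029,0,0,1],[0.0111,0.029,0,0,1]]';python3 -m crank '[[0.008,0.02,0,-1.15,1],[0,0,0,-1.15,1],[0,0,0,-1.15,1],[0,0,0,-1.15,1],[0,0,0,-1.15,1],[0,0,0,-1.15,1],[0,0,0,-1.15,1],[0,0,0,-1.1,1],[0,0,0,0,1],[0,0,0,0,1]]';python3 go.py 521.5 295.8 60 210.8; python3 chk.py 17
```

```text
time: 69.1
ee_pos: [498.6, -71.6, 154.6]
orientation: [-179.9, -0.2, 156.0]
ft_force: [0.8, -0.0, -2.9]
finger_gap: 0.211
finger_force: 50.0
time: 69.93
ee_pos: [515.2, 237.3, 154.4]
orientation: [-179.8, -0.2, 156.0]
ft_force: [0.4, 1.4, -3.0]
finger_gap: 0.214
finger_force: 50.0
time: 70.77
ee_pos: [516.9, 257.1, 154.9]
orientation: [180.0, -0.2, -149.3]
ft_force: [-0.3, -0.9, -2.9]
finger_gap: 0.214
finger_force: 50.0
tool shift -23.65 30.92 94.87 turn -0.023 ft [-0.3 -0.9 -2.9] [ 0.05  0.02 -0.03] gap 19.7 t 70.7667 q7 85.0 p [516.9 257.1 154.9] [ 179.95   -0.19 -149.34]
casting plate 654.7 -388.4 size 100.3 53.7 yaw 62.8 rib [ 640.7 -380.4   41.8] [ 641.8 -381.4] 50
```

```bash
python3 -m crank '[[-0.006,0.0075,0.01,-0.02,1],[-0.006,0.0075,0.02,0,1],[-0.006,0.008,0.02,0,1],[-0.0056,0.008,0.02,0,1],[0,0,0.02,0,1],[0,0,0.01,0,1],[0,0,0,0,1],[0,0,0,0,1],[0,0,0,0,1]]';python3 go.py 521.5 295.8 32 210.8
```

```text
time: 71.62
ee_pos: [523.6, 296.4, 57.5]
orientation: [-180.0, 0.1, -149.1]
ft_force: [0.1, -0.5, -1.8]
finger_gap: 0.218
finger_force: 50.0
tool shift 2.1 0.61 25.48 turn 0.018 ft [ 0.1 -0.5 -1.8] [0.06 0.   0.01] gap 20.0 t 71.6167 q7 81.0 p [523.6 296.4  57.5] [-1.7999e+02  9.0000e-02 -1.4909e+02]
```

```bash
python3 -m crank '[[0.0005,0.0006,0.012,0.02,1],[0,0,0.01,0,1],[0,0,0.002,0,1],[0,0,0,0,1],[0,0,0,0,1]]';python3 go.py 527.1 299.1 30 210.8; python3 -m crank '[[-0.002,0,0,0,1],[-0.002,0,0,0,1],[0,0,0,0,1],[0,0,0,0,1]]'; python3 -m crank '[[-0.0015,0,0,0,1],[0,0,0,0,1],[0,0,0,0,1]]'; python3 -m crank '[[-0.0015,0,0,0,1],[0,0,0,0,1],[0,0,0,0,1]]'; python3 go.py 527.1 299.1 30 210.8
```

```text
time: 72.03
ee_pos: [522.1, 296.2, 32.4]
orientation: [180.0, -0.0, -149.2]
ft_force: [0.7, 0.4, -2.5]
finger_gap: 0.215
finger_force: 50.0
tool shift -5.81 -0.05 2.37 turn 0.002 ft [ 0.7  0.4 -2.5] [ 0.09 -0.    0.02] gap 19.7 t 72.0333 q7 80.0 p [522.1 296.2  32.4] [ 1.8000e+02 -2.0000e-02 -1.4919e+02]
time: 72.37
ee_pos: [525.9, 298.6, 32.9]
orientation: [180.0, 0.0, -149.2]
ft_force: [-0.6, -0.8, -2.3]
finger_gap: 0.212
finger_force: 50.0
time: 72.62
ee_pos: [526.9, 299.2, 32.7]
orientation: [180.0, 0.0, -149.2]
ft_force: [-0.1, -1.3, -3.4]
finger_gap: 0.21
finger_force: 50.0
time: 72.87
ee_pos: [528.2, 299.9, 32.6]
orientation: [-180.0, 0.0, -149.2]
ft_force: [0.4, -0.6, -2.7]
finger_gap: 0.214
finger_force: 50.0
tool shift 1.39 -0.12 2.63 turn 0.003 ft [ 0.4 -0.6 -2.7] [0.07 0.01 0.06] gap 19.7 t 72.8667 q7 80.0 p [528.2 299.9  32.6] [-1.8000e+02  1.0000e-02 -1.4918e+02]
```

```bash
python3 -m crank '[[-0.0015,0,0,0,1],[0,0,0,0,1],[0,0,0,0,1]]';python3 -m crank '[[-0.0015,0,0,0,1],[0,0,0,0,1],[0,0,0,0,1]]';  python3 -m crank '[[-0.0015,0,0,0,1],[0,0,0,0,1],[0,0,0,0,1]]'; python3 go.py 527.1 299.1 30 210.8
```

```text
time: 73.12
ee_pos: [529.2, 300.5, 32.5]
orientation: [-180.0, -0.0, -149.2]
ft_force: [-1.8, -0.8, -2.0]
finger_gap: 0.217
finger_force: 50.0
time: 73.37
ee_pos: [529.4, 300.5, 32.2]
orientation: [-180.0, -0.2, -149.2]
ft_force: [-4.8, -3.4, -1.0]
finger_gap: 0.214
finger_force: 50.0
time: 73.62
ee_pos: [529.4, 300.5, 31.9]
orientation: [-180.0, -0.4, -149.2]
ft_force: [-7.7, -3.6, 1.0]
finger_gap: 0.211
finger_force: 50.0
tool shift 2.73 -0.03 1.87 turn 0.005 ft [-7.7 -3.6  1. ] [-0.93  1.63  0.07] gap 19.4 t 73.6167 q7 80.0 p [529.4 300.5  31.9] [-179.97   -0.37 -149.17]
```

```bash
python3 -m crank '[[0.0015,0,0.001,0,1],[0,0,0.001,0,1],[0,0,0.0005,0,1],[0,0,0,0,1],[0,0,0,0,1]]'; python3 -m crank '[[0,0,0,0,0.22],[0,0,0,0,0.22],[0,0,0,0,0.22],[0,0,0,0,0.22],[0,0,-0.02,0,0.22],[0,0,-0.03,0,0.22],[0,0,-0.03,0,0.22],[0,0,-0.03,0,0.22],[0,0,-0.01,0,0.22],[0,0,0,0,0.22]]';python3 -m crank '[[0.01,-0.025,0,0,0],[0.01,-0.025,0,0,0],[0.01,-0.025,0,0,0],[0.01,-0.025,0,0,0],[0.01,-0.025,0,0,0],[0.01,-0.025,0,0,0],[0.01,-0.025,0,0,0],[0.01,-0.025,0,0,0],[0.01,-0.025,0,0,0],[0.01,-0.025,0,0,0]]';python3 chk.py 18; python3 go.py 400 -200 150 158
python3 - <<'E'
import cv2,numpy as np
t=cv2.imread("pics/top18.png")[125:265,110:390];cv2.imwrite("pics/f18.png",cv2.resize(t,(800,400),interpolation=cv2.INTER_CUBIC))
E
```

```text
time: 74.03
ee_pos: [529.3, 300.5, 30.3]
orientation: [-180.0, -0.2, -149.2]
ft_force: [-6.5, -5.0, 3.8]
finger_gap: 0.211
finger_force: 50.0
time: 74.87
ee_pos: [532.8, 302.8, 153.5]
orientation: [-180.0, 0.4, -149.2]
ft_force: [0.5, -0.1, 0.7]
finger_gap: 0.392
finger_force: 0.0
time: 75.7
ee_pos: [572.1, 34.0, 148.1]
orientation: [179.9, -0.1, -149.2]
ft_force: [0.8, -0.4, 0.2]
finger_gap: 0.5
finger_force: 0.0
casting plate 644.4 -382.8 size 99.8 28.4 yaw 62.7 rib [ 643.9 -379.5   42. ] [ 643.4 -379.5] 56
casting plate 497.1 350.4 size 170.2 76.4 yaw -59.0 rib [498.  348.6  47.5] [498.8 348.2] 71
  board frame 18.0 34.4 yaw rel -89.8
tool shift 264.93 -110.5 -1.99 turn 8.729 ft [ 0.7 -0.8 -0.5] [0.04 0.03 0.04] gap 46.1 t 75.8 q7 110.0 p [572.7  29.3 148. ] [-179.92   -0.21 -149.63]
```

View pics/f18.png

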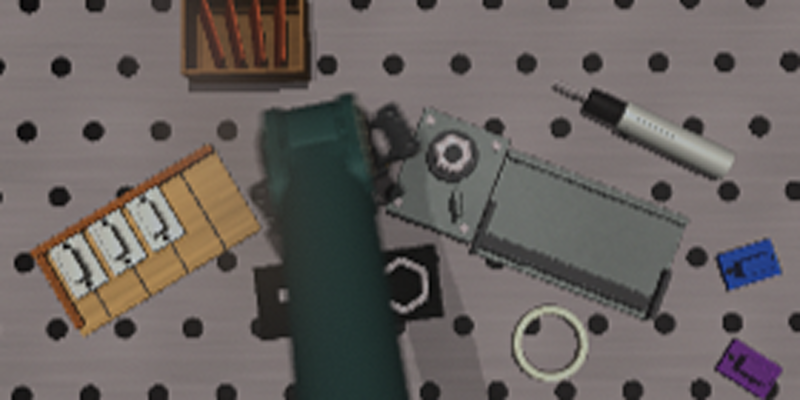

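```bash
python3 -m crank '[[0.012,-0.025,-0.01,0,0],[0.012,-0.025,-0.01,0,0],[0.012,-0.025,0,0,0],[0.012,-0.025,0,0,0],[0.012,-0.025,0,0,0],[0.012,-0.025,0,0,0],[0.012,-0.025,0,0,0],[0.012,-0.025,0,0,0],[0,0,0,0,0],[0,0,0,0,0]]'; python3 chk.py 19
python3 - <<'E'
import cv2
t=cv2.imread("pics/top19.png")[145:265,110:310];cv2.imwrite("pics/f19.png",cv2.resize(t,(800,480),interpolation=cv2.INTER_CUBIC))
E
```

```text
time: 76.63
ee_pos: [592.1, -186.7, 168.2]
orientation: [179.9, -0.1, -149.4]
ft_force: [-0.1, 1.2, 0.9]
finger_gap: 0.501
finger_force: 0.0
casting plate 643.2 -385.2 size 96.4 30.4 yaw 62.4 rib [ 640.8 -378.9   41.9] [ 641.3 -381.8] 50
casting plate 497.1 350.2 size 170.6 76.7 yaw -59.0 rib [498.  348.1  47.7] [499.  348.4] 69
  board frame 17.9 34.3 yaw rel -89.8
```

View pics/f19.png

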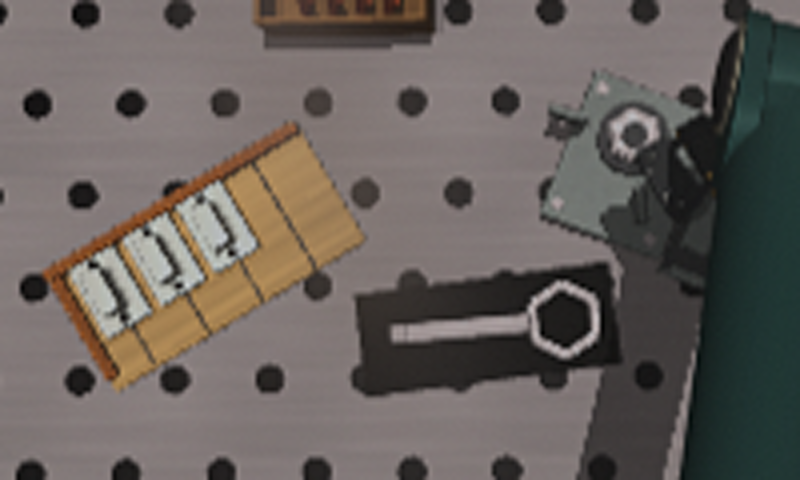

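The wrench lies flat on its mat (ring near pixel 565,320), and the three castings stand in line against the fence on lines 1 to 3.

```bash
python3 -c "
from rig import env
print(env.sign_off())"
```

```text
the job is handed in; nothing more can be done
None
```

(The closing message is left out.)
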